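Load the electrode drying oven from a tall tin

ROBOT

A 6-joint arm with a two-finger parallel gripper is mounted at the origin on the work surface. World frame = base frame: x ahead of the robot, y to its left, z up, the work surface at z = 0. Lengths are in mm, angles in rad, forces in N, time in s.
With the tool pointing down it reaches from about 300 to 750 mm from the base axis. Payload 8.5 kg.
Tool frame: the origin (TCP) lies midway between the tips of the shut fingers; the grasp point (between the pads) lies 19 mm behind it (env.hold_point_z is the distance from the TCP to the grasp point, in mm); z points along the fingers, y is the direction in which the jaws open and shut (so a half turn about z gives the same grasp; the last joint's range is limited). The gripper opens to 88 mm and grips with 3 to 60 N. Pads are 18 mm wide; open, the fingers measure 123 mm over their backs; the gripper's body (75 mm by 187 mm) begins 45 mm behind the grasp point.
Start: joints at [1.113, 0.381, 1.297, -0, 1.464, -0.215], TCP at [132.224, 533.851, 238.748] pointing down, gripper open.
Joint ranges: [-3.11, 3.11], [-0.89, 2.33], [0.22, 2.48], [-1.42, 4.56], [0.17, 2.85], [-2.88, 2.88]. Speed limits (rad/s): [2.39, 2.39, 3.14, 3.14, 3.14, 3.14].

INTERFACE

Orientations are given as a unit quaternion [w, x, y, z].
In Python, from rig import env gives the robot as it stands. Calls block until the motion is done:
- env.goto(position, orientation): joint-space move of the TCP to a pose.
- env.servo_line(position, frame=None, vel=150, threshold=None): straight line of the TCP; frame=None keeps the orientation; vel is the mean speed in mm/s. With threshold (N) it stops when the force on the tool has changed by that much, and returns True; else False.
- env.move_joints(angles): joint-space move.
- env.set_gripper(opening, newtons=None): finger opening in mm; newtons is the grip in N (None keeps the last); returns when the fingers have stopped.
- env.pause(seconds).
- env.ik(position, orientation): joint angles nearest the present ones, or None.
- env.sense(): the state.
- env.capture(name): name is "side" or "top"; returns the picture (420x560x3 uint8, red, green, blue); there is no depth.
- env.camera_info(name): a dict with "fx", "fy", "cx", "cy" (pixels), "position" and "attitude" of the camera in the world. Camera axes: x right, y down, z forward; pixel columns grow to the right and rows downward; lengths in mm; the calibration is good to about 2 mm. A picture is of the moment at which its call begins. camera_info takes no time and is no camera call.
A pose or a line that the arm cannot do raises env.MotionError and nothing moves.
- env.hand_in(): hands the job in, once; it reports no verdict.
Trained networks look in the newest picture that a camera, given by its name, has taken for a name from the list of things; names that differ only in an ending like _2 or _b are one class to them, and where a whole thing is asked for, a point or a joint stands for the part that bears it (a point fixed in the world has none). Each returns a list of dicts, best first, with "p" (0 to 1); they miss things now and then, are a little off and sometimes report something else, mostly with a low value. They report only what shows in the picture. A call takes as long as a camera call. They do not tell look-alikes from the thing itself.
- env.search_frame(camera, name): "rect" ([left, top, width, height] in pixels, round what is visible of it).
- env.trace(camera, name): "mask" (420x560 bool, what is visible of it) and "rect" ([left, top, width, height] in pixels, round what is visible of it).
The state is a dict: "clock": time; "qpos": joint angles; "qvel": joint speeds; "joint_efforts": joint torques, N m; "tool_pos": TCP position; "ee_rot": TCP orientation; "contact_force": force on the tool from outside, world axes, zero at the start; "moment": the same for the moment, N m; "grip_width": finger opening in mm.
Only numpy, scipy, OpenCV 4.12 (cv2) and the standard library are available. Lean on these libraries where they do the work, as an engineer would, in place of code of your own. Each camera call takes 0.05 s, during which the arm holds its last target.

TASK

Get the electrodes into the drying oven: pull its tray right out, then empty the tall tin into the tray by tipping it over until it rests by itself against the tray's right-hand side wall with its foot on the bench, letting go, taking it again below the middle and raising its foot until the electrodes slide out into the tray. Stand the empty tin upright on its mat again, lay the loose electrodes from the bench in the tray with the others, and push the tray fully home. Go gently, since the tin's sides dent and the electrodes' coating chips under a hard grip, do not let the tin fall over, and leave the flange, hammer and brush where they are.

Things in the scene. Friction and masses are not known exactly. Their poses are not given: they have to be found in the camera images.
- oven: Bench-top electrode drying oven, painted grey: 270 mm deep, 370 mm wide chamber plus a 100 mm wide control box on its left (+y) side, flat roof 160 mm above the bench. Fixed. Origin on the bench below the middle of the chamber's front face; own +x points to its back, +y to its left, z up; it stands within 0.1 rad of square to the robot.
- tray (a joint): How far the oven's sliding tray is pulled out, m: 0 fully home, 0.22 fully out, sliding along the oven's -x. It stays where it is left; about 3 N moves it. The tray is a steel pan with 310 mm (along the oven's y) by 220 mm (along x) inside, flat floor 80 mm above the bench, side walls with rounded rims whose top is 130 mm above the bench; its front panel (14 mm thick, in front of the pan, its top 155 mm above the bench) carries the handle.
- tray_in (a point): Middle of the front edge of the tray's inner floor (where the floor meets the front panel), 80 mm above the bench; moves with the tray. Axes as the oven's: the floor reaches 220 mm from here along +x and 155 mm to either side along y. With the tray home it lies at the oven's front face, so with the tray out by d the first d of the floor is uncovered.
- tray_handle (a point): Middle of the tray's handle: a horizontal round bar 12 mm thick and 130 mm long, along the oven's y, 142 mm above the bench, its centre 45 mm in front of the tray's front panel (39 mm free behind it; posts 60 mm either side of the middle). Moves with the tray. The panel is 362 mm wide, its lower edge 25 mm above the bench.
- tray_ledge (a point): Front end of the tray's right-hand (-y) side wall, on top of its rounded rim (rim 10 mm thick), 130 mm above the bench; the wall runs level from here 220 mm along the oven's +x. Moves with the tray. This wall is the ledge for the tin; outside it (-y) is clear bench.
- mat: Flat square rubber mat, 130 x 130 x 4 mm, fixed on the bench to the right; the tin stands on it at the start. Origin under its centre.
- tin: Tall square electrode tin, open at the top, thin bright metal with a paper band: 56 x 56 mm outside, 240 mm tall, 3 mm walls and bottom, 0.3 kg empty (times 0.8 to 1.2). Its sides dent when squeezed: the fingers may not press on it with more than 45 N each (15 to 30 N is ample). Origin at the centre of its underside; z runs up to the mouth, x and y are square to its sides.
- tin_mid (a point): Centre of the tin, half-way up (120 mm from the underside); axes as the tin's.
- tin_mouth (a point): Centre of the tin's open mouth, 240 mm from the underside.
- flange: Bystander: steel weld-neck pipe flange, 105 mm across, 44 mm tall, on the bench. Leave alone.
- chip_hammer: Bystander: chipping hammer with a wooden handle, about 170 mm long, lying on the bench. Leave alone.
- wire_brush: Bystander: wire brush, 260 mm long, lying on the bench. Leave alone.
- rod1_mid (a point): Middle of a stick electrode: straight pale-grey coated rod 225 mm long, 9 mm thick (31 mm of thinner bare steel at one end), 40 g, smooth (slides on sheet metal tilted by 25 degrees); stands loose in the tin at the start, its end on the tin's bottom. Its long axis is its own z. Its coating chips when squeezed: the fingers may not press on it with more than 30 N each (5 to 10 N holds it). May be absent.
- rod2_mid (a point): Middle of a stick electrode: straight pale-grey coated rod 225 mm long, 9 mm thick (31 mm of thinner bare steel at one end), 40 g, smooth (slides on sheet metal tilted by 25 degrees); stands loose in the tin at the start, its end on the tin's bottom. Its long axis is its own z. Its coating chips when squeezed: the fingers may not press on it with more than 30 N each (5 to 10 N holds it). May be absent.
- rod3_mid (a point): Middle of a stick electrode: straight pale-grey coated rod 225 mm long, 9 mm thick (31 mm of thinner bare steel at one end), 40 g, smooth (slides on sheet metal tilted by 25 degrees); stands loose in the tin at the start, its end on the tin's bottom. Its long axis is its own z. Its coating chips when squeezed: the fingers may not press on it with more than 30 N each (5 to 10 N holds it). May be absent.
- rod4_mid (a point): Middle of a stick electrode: straight pale-grey coated rod 225 mm long, 9 mm thick (31 mm of thinner bare steel at one end), 40 g, smooth (slides on sheet metal tilted by 25 degrees); stands loose in the tin at the start, its end on the tin's bottom. Its long axis is its own z. Its coating chips when squeezed: the fingers may not press on it with more than 30 N each (5 to 10 N holds it). May be absent.
- loose1_mid (a point): Middle of a loose stick electrode, like those in the tin (225 mm long, 9 mm thick, 40 g), lying flat on the bench to the left of the oven, pointing roughly left and right (along the bench's y), its middle 4 mm above the bench; does not roll. Its long axis is its own x. Its coating chips when squeezed: the fingers may not press on it with more than 30 N each (5 to 10 N holds it). May be absent.
- loose2_mid (a point): Middle of a loose stick electrode, like those in the tin (225 mm long, 9 mm thick, 40 g), lying flat on the bench to the left of the oven, pointing roughly left and right (along the bench's y), its middle 4 mm above the bench; does not roll. Its long axis is its own x. Its coating chips when squeezed: the fingers may not press on it with more than 30 N each (5 to 10 N holds it). May be absent.
- loose3_mid (a point): Middle of a loose stick electrode, like those in the tin (225 mm long, 9 mm thick, 40 g), lying flat on the bench to the left of the oven, pointing roughly left and right (along the bench's y), its middle 4 mm above the bench; does not roll. Its long axis is its own x. Its coating chips when squeezed: the fingers may not press on it with more than 30 N each (5 to 10 N holds it). May be absent.
Not all that is in view belongs to the job. What is shaped like the tin but purple or red is not meant.

How it is judged:
By the outcome, as a careful person would: the job done as asked, in the order asked, and still so for the second after the job is handed in, with the robot touching nothing.
Of rod1, rod2, rod3, rod4 only 2 to 4 are there at a start; the rules pass over those that are not, and their reading is None.
Of loose1, loose2, loose3 only 1 to 3 are there at a start; the rules pass over those that are not, and their reading is None.
At some moment in a run one of loose1, loose2, loose3 may be knocked a few centimetres aside while the robot is not near it.
It also fails if it takes over 210 s, if anything falls off the work surface, if the arm or the gripper's body presses on something with over 40 N, if the wrist force passes 120 N, or if a joint passes its speed limit or range.

## Working session

There is one attempt and no reset: what is moved stays moved. The work goes in short steps, each a Python script; the robot and the scene stay as the last script left them, time stands still between calls to the robot, and variables do not carry over. Pictures are saved under pics/ and viewed, and the job is handed in when it is done.

```bash
ls -la; mkdir -p pics; python3 - <<'E'
from rig import env
import cv2
for n in ("side","top"):
    im=env.capture(n); cv2.imwrite(f"pics/{n}0.png",im[:,:,::-1]); print(n,env.camera_info(n))
print(env.sense()); print(env.hold_point_z)
E
```

```text
total 12
drwxr-xr-x  3 agent agent 4096 Dec  6 22:23 .
drwxr-xr-x 23 root  root  4096 Dec  6 22:23 ..
drwxr-xr-x  2 agent agent 4096 Dec  6 22:23 pics
side {'fx': 536.9688508642018, 'fy': 536.9688508642018, 'cx': 275.0805271164159, 'cy': 203.65561900596774, 'position': array([-333.52128428, 1034.45753898, 1209.3817156 ]), 'attitude': array([ 0.14384871, -0.31615331,  0.84012767, -0.41658148])}
top {'fx': 530.775558777084, 'fy': 530.775558777084, 'cx': 273.1152847139848, 'cy': 212.14331745040778, 'position': array([ 184.35355155,  -25.05105223, 2021.08361215]), 'attitude': array([ 0.07289779, -0.70058712,  0.7072832 , -0.06011711])}
{'clock': 0.1, 'qpos': array([ 1.11272479e+00,  3.81121271e-01,  1.29813446e+00,  2.55851763e-05,
        1.46359830e+00, -2.15334472e-01]), 'qvel': array([ 0.00030432, -0.00014066, -0.00508961,  0.00160963,  0.00072405,
       -0.00039706]), 'joint_efforts': array([ 4.18837022e-03, -4.38649750e+01, -2.24905658e+01,  7.15239951e-02,
        3.42507230e-02, -5.97903158e-05]), 'tool_pos': array([132.10352379, 533.65139407, 238.22049551]), 'ee_rot': array([-2.20369507e-04,  1.21072126e-01,  9.92643512e-01, -5.91073965e-04]), 'contact_force': array([-0.19054689, -0.02183298, -0.21369643]), 'moment': array([-0.01618387,  0.01609288, -0.06112909]), 'grip_width': 88.15187848829954}
18.700000000000003
```

View pics/side0.png

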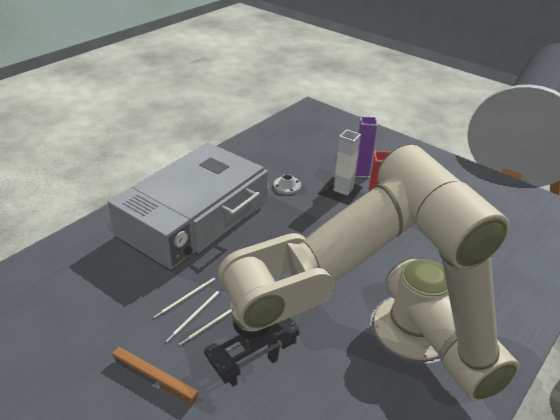

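View pics/top0.png

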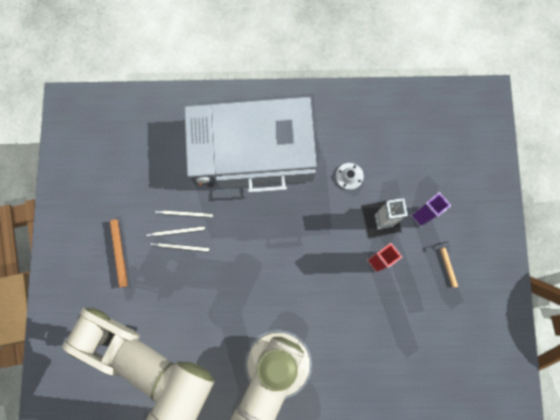

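```bash
cat > h.py <<'E'
import numpy as np, cv2
from scipy.spatial.transform import Rotation as R
from scipy.optimize import least_squares
from rig import env
def q2R(q): return R.from_quat([q[1],q[2],q[3],q[0]])
def R2q(r):
    x=r.as_quat(); return np.array([x[3],x[0],x[1],x[2]])
CI={n:env.camera_info(n) for n in("side","top")}
def proj(n,P):
    c=CI[n]; p=q2R(c["attitude"]).inv().apply(np.atleast_2d(P)-c["position"])
    return np.c_[c["fx"]*p[:,0]/p[:,2]+c["cx"], c["fy"]*p[:,1]/p[:,2]+c["cy"]]
def ray(n,uv):
    c=CI[n]; d=q2R(c["attitude"]).apply([(uv[0]-c["cx"])/c["fx"],(uv[1]-c["cy"])/c["fy"],1]); return c["position"],d/np.linalg.norm(d)
def onz(n,uv,z):
    o,d=ray(n,uv); return o+d*(z-o[2])/d[2]
def tri(us,ut):
    o1,d1=ray("side",us);o2,d2=ray("top",ut)
    A=np.c_[d1,-d2]; s=np.linalg.lstsq(A,o2-o1,rcond=None)[0]
    a=o1+s[0]*d1;b=o2+s[1]*d2
    return (a+b)/2,np.linalg.norm(a-b)
def crop(im,x,y,w,h,s,name):
    c=cv2.resize(im[y:y+h,x:x+w],None,fx=s,fy=s,interpolation=cv2.INTER_CUBIC)
    cv2.imwrite(f"pics/{name}.png",c[:,:,::-1])
E
python3 - <<'E'
from h import *
s=env.capture("side");t=env.capture("top")
np.save("s0.npy",s);np.save("t0.npy",t)
crop(s,100,110,300,200,2.6,"s1"); crop(t,140,90,320,180,2.5,"t1")
for n in ("tin","oven","tray_handle","mat","loose1_mid","rod1_mid","tray_ledge","chip_hammer","flange","wire_brush"):
    for cam in ("side","top"):
        r=env.trace(cam,n); print(n,cam,[(round(d["p"],2),[int(v) for v in d["rect"]]) for d in r])
print(env.sense()["clock"])
E
```

```text
tin side [(0.81, [334, 132, 29, 67]), (0.79, [370, 150, 19, 40]), (0.62, [357, 118, 18, 60])]
tin top [(0.9, [371, 244, 29, 27]), (0.88, [412, 193, 39, 32]), (0.59, [373, 199, 35, 31]), (0.32, [334, 166, 31, 27])]
oven side [(0.75, [107, 142, 158, 126])]
oven top [(0.92, [184, 95, 132, 98])]
tray_handle side [(0.86, [194, 171, 73, 80])]
tray_handle top [(0.87, [217, 166, 95, 26]), (0.29, [337, 165, 29, 27])]
mat side [(0.62, [319, 175, 42, 26]), (0.28, [271, 173, 31, 23])]
mat top [(0.81, [361, 201, 37, 38]), (0.2, [338, 163, 26, 29])]
loose1_mid side [(0.57, [184, 310, 47, 26])]
loose1_mid top [(0.68, [159, 246, 46, 3])]
rod1_mid side []
rod1_mid top []
tray_ledge side [(0.73, [195, 170, 72, 82]), (0.53, [166, 293, 53, 49])]
tray_ledge top [(0.77, [213, 169, 104, 22])]
chip_hammer side [(0.68, [175, 291, 44, 42]), (0.29, [194, 168, 73, 85])]
chip_hammer top [(0.8, [428, 242, 29, 50])]
flange side [(0.58, [272, 175, 29, 20])]
flange top [(0.89, [341, 165, 25, 25]), (0.7, [374, 198, 33, 30])]
wire_brush side []
wire_brush top [(0.6, [112, 220, 14, 69])]
1.2
```

View pics/s1.png

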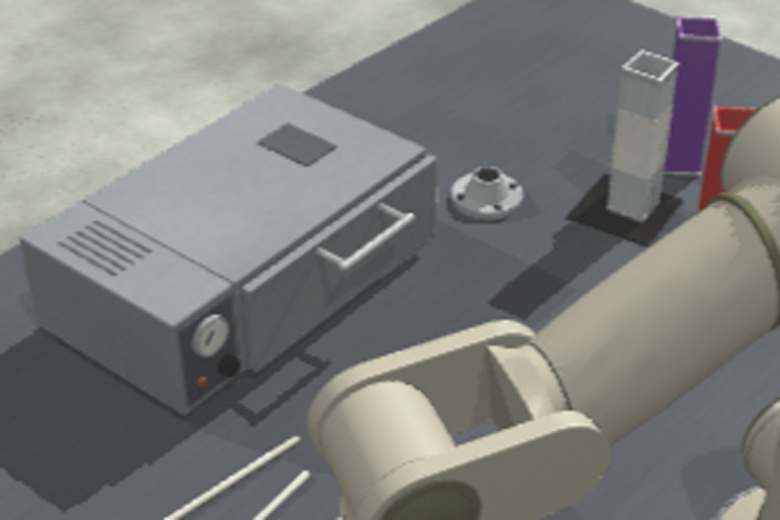

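View pics/t1.png

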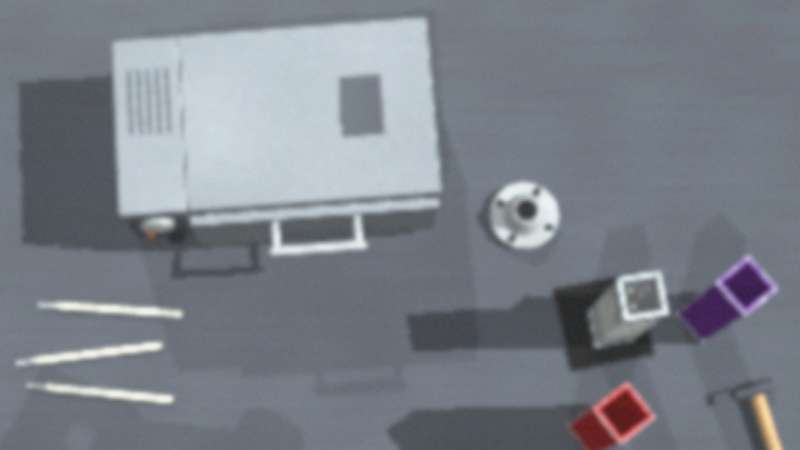

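```bash
cat >> h.py <<'E'
def S1(u,v,s=2.6,x0=100,y0=110): return np.array([(u+.5)/s-.5+x0,(v+.5)/s-.5+y0])
def T1(u,v): return S1(u,v,2.5,140,90)
E
python3 - <<'E'
from h import *
tc=[T1(112,40),T1(428,17),T1(440,192),T1(120,214)]
sc=[S1(22,238),S1(283,85),S1(437,155),S1(188,328)]
for a,b in zip(sc,tc): print("roof",*[np.round(v,1) for v in tri(a,b)])
# handle bar ends (centre line): top (278,250),(365,245); side (343,267),(411,216)
for a,b in (((343,266),(276,251)),((410,216),(364,246))): print("handle",*[np.round(v,1) for v in tri(S1(*a),T1(*b))])
# tin mouth corners outer
tm=[(617,275),(660,270),(668,315),(625,320)]
sm=[(653,51),(678,63),(655,83),(622,68)]
for i in range(4):print("tin",[np.round(tri(S1(*sm[j]),T1(*tm[i]))[1],1) for j in range(4)])
# model fit oven
def res(p,dz=160):
    c,s=np.cos(p[2]),np.sin(p[2]); Rm=np.array([[c,-s],[s,c]])
    L=np.array([[270,285],[270,-185],[0,-185],[0,285]])
    P=np.c_[L@Rm.T+p[:2],np.full(4,160)]
    return P
f=lambda p:np.r_[(proj("top",res(p))-tc).ravel(),(proj("side",res(p))-sc).ravel()]
r=least_squares(f,[600,50,0]);print(r.x,np.round(r.fun.reshape(-1,2),1))
E
```

```text
roof [946.8 333.4 153. ] 6.6
roof [ 977.8 -139.   148.6] 6.1
roof [ 701.7 -154.   146.6] 18.4
roof [672.5 311.2 154.5] 19.2
handle [627.3  91.5 135.6] 1.1
handle [632.5 -37.  139.1] 1.2
tin [np.float64(42.1), np.float64(78.3), np.float64(54.8), np.float64(6.4)]
tin [np.float64(20.4), np.float64(57.9), np.float64(32.8), np.float64(17.3)]
tin [np.float64(37.7), np.float64(1.3), np.float64(27.5), np.float64(76.2)]
tin [np.float64(15.0), np.float64(20.2), np.float64(4.4), np.float64(51.6)]
[6.87775659e+02 3.11113342e+01 6.62777875e-02] [[ 0.2  2.1]
 [-0.2  1.6]
 [ 1.5  1.6]
 [ 0.2  2.7]
 [ 0.2 -1. ]
 [-0.  -1.7]
 [-2.2 -3.6]
 [-3.6 -1.1]]
```

```bash
python3 - <<'E'
from h import *
s=np.load("s0.npy");t=np.load("t0.npy")
c1=cv2.resize(s[115:215,310:400],None,fx=6,fy=6,interpolation=cv2.INTER_CUBIC)
c2=cv2.resize(t[180:270,355:455],None,fx=6,fy=6,interpolation=cv2.INTER_CUBIC)
cv2.imwrite("pics/tinS.png",c1[:,:,::-1]);cv2.imwrite("pics/tinT.png",c2[:,:,::-1])
def ov(im,cam,p,d=0):
    im=cv2.resize(im,None,fx=4,fy=4,interpolation=cv2.INTER_CUBIC)
    c,sn=np.cos(p[2]),np.sin(p[2])
    W=lambda L:np.c_[np.array(L,float)[:,:2]@np.array([[c,sn],[-sn,c]])+p[:2],np.array(L,float)[:,2]]
    def pl(L,col,cl=True):
        q=np.int32(np.round((proj(cam,W(L))+.5)*4-.5)); cv2.polylines(im,[q],cl,col,1)
    pl([[270,285,160],[270,-185,160],[0,-185,160],[0,285,160]],(255,0,0))
    pl([[0,-185,0],[0,-185,160]],(255,0,0)); pl([[0,285,0],[0,285,160]],(255,0,0))
    pl([[-14-d,-181,155],[-14-d,181,155],[-14-d,181,25],[-14-d,-181,25]],(0,255,0))
    pl([[-59-d,-65,142],[-59-d,65,142]],(255,255,0))
    return im
p=[687.8,31.1,.066]
o=ov(s,"side",p);cv2.imwrite("pics/ovS.png",o[4*140:4*275,4*100:4*290,::-1])
o=ov(t,"top",p);cv2.imwrite("pics/ovT.png",o[4*90:4*200,4*175:4*325,::-1])
E
```

```text
(no output)
```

View pics/ovS.png

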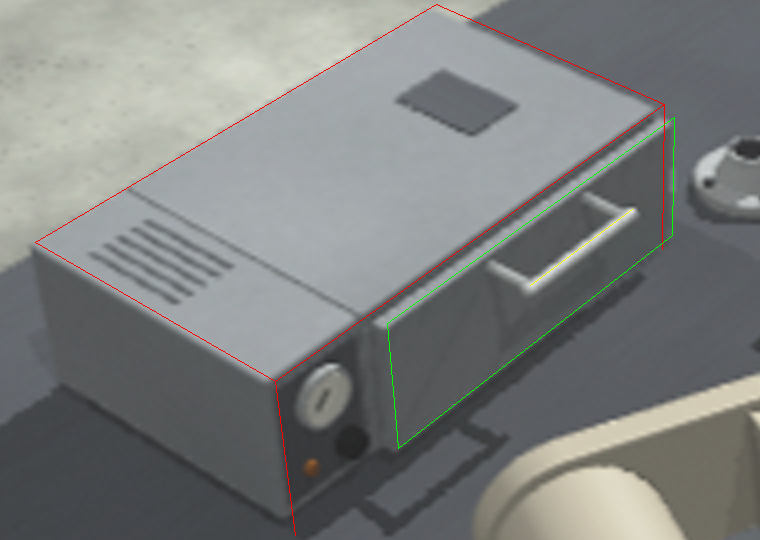

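View pics/ovT.png

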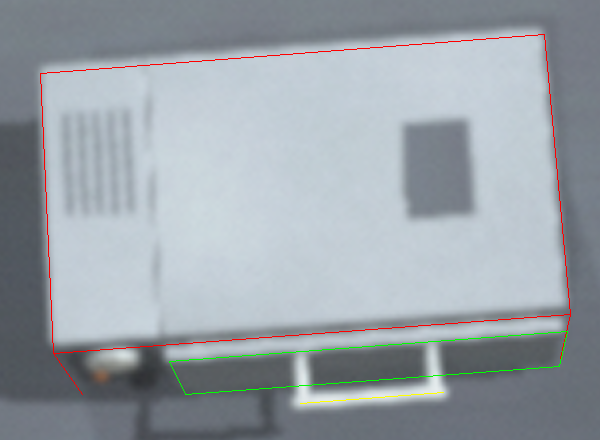

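View pics/tinS.png

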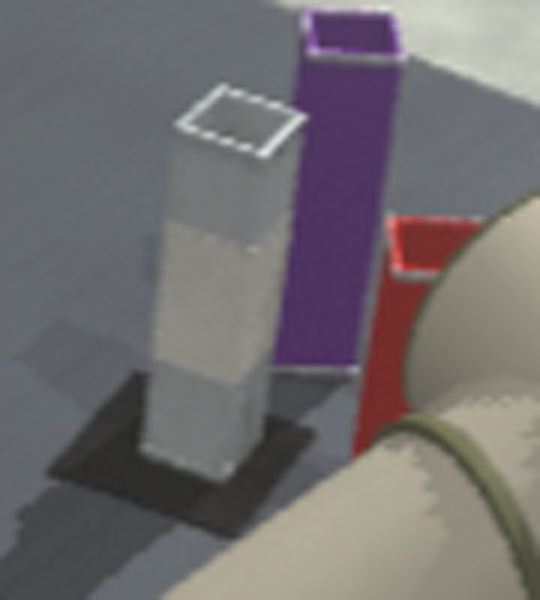

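View pics/tinT.png

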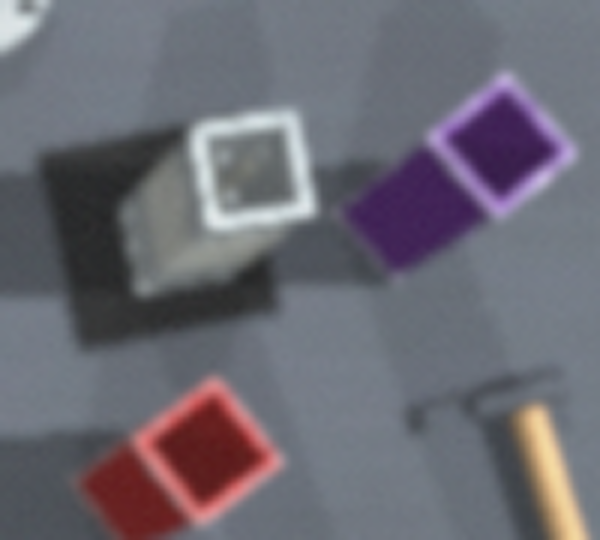

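```bash
cat > tinfit.py <<'E'
from h import *
A=np.array
def fit(tm,tb,sm,sb,x0,free_z=False):
    # order A(+,+),B(+,-),C(-,-),D(-,+); None allowed
    def pts(p,z):
        r=p[2];Rm=np.array([[np.cos(r),-np.sin(r)],[np.sin(r),np.cos(r)]])
        L=28*np.array([[1,1],[1,-1],[-1,-1],[-1,1]])
        return np.c_[L@Rm.T+p[:2],np.full(4,z)]
    def f(p):
        out=[]
        for cam,z,o in(("top",240,tm),("top",0,tb),("side",240,sm),("side",0,sb)):
            q=proj(cam,pts(p,z+p[3]))
            for i in range(4):
                if o[i] is not None: out+=list(q[i]-o[i])
        return np.array(out+[(p[3]-4)/1.])
    r=least_squares(f,x0,loss="soft_l1");return r.x,f(r.x)
E
python3 - <<'E'
from tinfit import *
T=lambda u,v:S1(u,v,6,355,180); S=lambda u,v:S1(u,v,6,310,115)
x,f=fit([T(190,125),T(298,108),T(315,213),T(210,232)],[T(122,208),None,T(225,272),T(138,297)],
 [S(178,125),S(227,85),S(307,118),S(264,157)],[S(143,455),None,S(265,440),S(225,480)],[500,-300,0,4])
print(x,np.round(f[:-1].reshape(-1,2),1))
# mat: corners top
for c in [(38,155),(85,350),(280,312),(195,122)]: print(np.round(onz("top",T(*c),4),1))
for c in [(47,472),(138,372),(237,538),(315,432)]: print(np.round(onz("side",S(*c),4),1))
for n,c in (("top",(118,0)),):pass
# loose rods from top, z 4
for a,b in (((38,303),(182,315)),((17,363),(162,345)),((27,385),(172,400))):
    P=onz("top",T1(*a),4);Q=onz("top",T1(*b),4);print(np.round(P[:2]),np.round(Q[:2]),np.round((P+Q)/2),np.linalg.norm(P-Q),np.arctan2(*(P-Q)[:2]))
E
```

```text
[ 530.88653932 -414.10379528   12.7029026     3.38021281] [[ 0.7  1.4]
 [-1.   1.9]
 [-0.7  0.4]
 [ 0.4 -0.4]
 [ 0.1  0.4]
 [ 0.   1.9]
 [ 0.1 -0.2]
 [ 0.1 -0.4]
 [-0.9 -0.3]
 [-0.2 -1.3]
 [-0.  -1.1]
 [-0.1 -0.8]
 [-0.7 -0.5]
 [-0.6  0. ]]
[ 591.8 -329.6    4. ]
[ 464.7 -354.6    4. ]
[ 487.9 -479.5    4. ]
[ 612.3 -431.4    4. ]
[ 585.5 -322.2    4. ]
[ 607.8 -450.9    4. ]
[ 457.8 -346.6    4. ]
[ 483.9 -472.9    4. ]
[579. 470.] [558. 245.] [569. 357.   4.] 225.73813891794126 0.0953432199719825
[485. 499.] [511. 275.] [498. 387.   4.] 225.20899290689306 -0.11435231545053201
[451. 482.] [426. 258.] [438. 370.   4.] 225.21794690928428 0.11297669511362804
```

```bash
cat >> h.py <<'E'
def mk(y,z):
    z=np.array(z,float);z/=np.linalg.norm(z);y=np.array(y,float);y=y-z*(y@z);y/=np.linalg.norm(y)
    return R2q(R.from_matrix(np.c_[np.cross(y,z),y,z]))
OV=np.array([687.8,31.1]);YAW=.066
ex=np.array([np.cos(YAW),np.sin(YAW),0]);ey=np.array([-np.sin(YAW),np.cos(YAW),0])
def loc(x,y,z): return np.r_[OV,0]+x*ex+y*ey+np.array([0,0,z])   # oven frame
HZ=env.hold_point_z
E
python3 - <<'E'
from h import *
T=lambda u,v:S1(u,v,6,355,180); S=lambda u,v:S1(u,v,6,310,115)
# flange centre
for z in(0,20): print("flange",np.round(onz("top",T1(524,215),z)),np.round(onz("side",S1(487,200),z)))
# purple mouth centre & base; red
print("purple mouth", [np.round(onz("top",T(505,147),z)) for z in (0,200,240)], "base near corner",np.round(onz("top",T(395,278),0)))
print("purple side", [np.round(onz("side",S(353,35),z)) for z in (0,200,240)],np.round(onz("side",S(315,370),0)))
print("red mouth", [np.round(onz("top",T(210,450),z)) for z in (0,100,150)])
def t(name,pos,q):
    j=env.ik(np.array(pos),q); print(name,None if j is None else np.round(j,2))
for sgn in(1,-1):
    print("sgn",sgn)
    q=mk(sgn*ex,[0,0,-1])
    t("handle in",loc(-59,0,142-HZ),q);t("handle out",loc(-279,0,142-HZ),q)
    ty=.137-0; q=mk(sgn*np.array([np.cos(.137),np.sin(.137),0]),[0,0,-1])
    t("tin",[531,-414,205+4-HZ],q); t("tin high",[531,-414,330],q)
    c0=loc(-220+60,-165,0)
    for th in (0,20,35):
        th=np.radians(th); a=np.sin(th)*ey+np.array([0,0,np.cos(th)]); n=-np.cos(th)*ey+np.array([0,0,np.sin(th)])
        foot=c0-ey*130*np.tan(np.radians(35)); g=foot+a*205+n*28
        t(f"lean{th:.2f}",g-a*HZ,mk(sgn*ex,-a))
    for th in (35,60,90,110,125):
      for dl in (-10,0,10,20):
        th_=np.radians(th); a=np.sin(th_)*ey+np.array([0,0,np.cos(th_)]); n=-np.cos(th_)*ey+np.array([0,0,np.sin(th_)])
        rim=loc(-220+60,-160,130); g=rim-a*75+n*28
        zt=-n; ph=np.radians(dl); zt=np.cos(ph)*zt-np.sin(ph)*a
        t(f"pour th{th} dl{dl}",g+zt*HZ,mk(sgn*ex,zt))
E
```

```text
flange [ 712. -289.    0.] [ 701. -282.    0.]
flange [ 707. -287.   20.] [ 684. -260.   20.]
purple mouth [array([ 594., -630.,    0.]), array([ 554., -570.,  200.]), array([ 546., -558.,  240.])] base near corner [ 510. -555.    0.]
purple side [array([ 756., -941.,    0.]), array([ 576., -614.,  200.]), array([ 540., -549.,  240.])] [ 525. -537.    0.]
red mouth [array([ 401., -432.,    0.]), array([ 390., -411.,  100.]), array([ 385., -401.,  150.])]
sgn 1
handle in [-0.14  0.61  1.24 -0.    1.29 -0.21]
handle out [-0.26  0.28  1.85 -0.    1.01 -0.33]
tin [-0.84  0.63  0.99 -0.    1.52 -0.97]
tin high [-0.84  0.59  0.69 -0.    1.86 -0.97]
lean0.00 [-0.64  0.52  1.22 -0.    1.4  -0.71]
lean0.35 [-0.42  0.44  1.42 -0.34  1.14 -0.37]
lean0.61 [-0.24  0.46  1.53 -0.68  1.06  0.01]
pour th35 dl-10 [-0.81  0.94  1.16  0.68  1.97 -0.93]
pour th35 dl0 [-0.79  0.87  1.19  0.59  1.84 -0.93]
pour th35 dl10 [-0.76  0.81  1.23  0.5   1.71 -0.92]
pour th35 dl20 [-0.73  0.75  1.28  0.41  1.58 -0.89]
pour th60 dl-10 [-0.76  0.75  1.2   0.46  1.72 -0.89]
pour th60 dl0 [-0.73  0.7   1.25  0.36  1.
[... 1263 characters left out ...]
 0.75  1.2   0.46  1.72  2.26]
pour th60 dl0 [-0.73  0.7   1.25  0.36  1.58  2.28]
pour th60 dl10 [-0.68  0.65  1.3   0.25  1.44  2.33]
pour th60 dl20 [-0.64  0.61  1.35  0.14  1.3   2.39]
pour th90 dl-10 [-0.63  0.56  1.3   0.14  1.39  2.41]
pour th90 dl0 [-0.58  0.53  1.36  0.    1.26  2.5 ]
pour th90 dl10 [-0.52  0.5   1.41 -0.16  1.14  2.62]
pour th90 dl20 [-0.46  0.5   1.46 -0.35  1.03  2.77]
pour th110 dl-10 [-0.5   0.47  1.39 -0.16  1.19  2.63]
pour th110 dl0 [-0.44  0.46  1.44 -0.34  1.09  2.78]
pour th110 dl10 None
pour th110 dl20 None
pour th125 dl-10 [-0.38  0.44  1.45 -0.44  1.09  2.87]
pour th125 dl0 None
pour th125 dl10 None
pour th125 dl20 [-0.21  0.52  1.59 -1.12  1.06 -2.81]
```

```bash
python3 - <<'E'
from h import *
q=mk(ex,[0,0,-1])
env.set_gripper(36,20)
env.goto(loc(-59,0,250),q)
print(env.servo_line(loc(-59,0,142-HZ+6),vel=100,threshold=8))
s=env.sense();print(s["tool_pos"],s["contact_force"],s["clock"])
env.set_gripper(5,20)
s=env.sense();print(s["grip_width"],s["contact_force"],s["tool_pos"],s["clock"])
im=env.capture("side");crop(im,100,110,300,200,2.6,"s2");np.save("s2.npy",im)
E
```

```text
False
[629.21488086  27.19379788 129.93625218] [-0.08536191 -0.2909906   0.21245621] 5.9583
11.358364124425934 [-2.39725329 -1.21582755  0.75790994] [628.81424808  27.17882625 129.43815944] 6.45
```

View pics/s2.png

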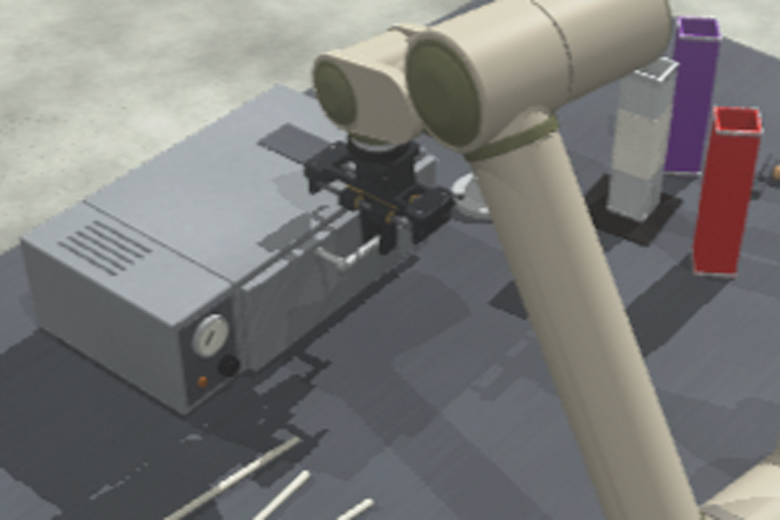

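```bash
python3 - <<'E'
from h import *
p0=env.sense()["tool_pos"]
print(env.servo_line(p0-ex*210,vel=80,threshold=30))
s=env.sense();print((s["tool_pos"]-p0)@ex,(s["tool_pos"]-p0)@ey,s["contact_force"])
print(env.servo_line(p0-ex*226,vel=15,threshold=14))
s=env.sense();print((s["tool_pos"]-p0)@ex,(s["tool_pos"]-p0)@ey,s["contact_force"],s["clock"])
env.pause(.2);s=env.sense();print((s["tool_pos"]-p0)@ex,s["contact_force"])
E
```

```text
False
-211.01570158990015 0.6306804352878885 [1.22281384 5.78296575 0.80619382]
True
-213.9740940199967 0.6952197477758643 [1.41791984 0.85060021 0.87525494] 9.775
-213.9580603776096 [-2.40820629 -0.82653562  4.19777719]
```

```bash
python3 - <<'E'
from h import *
for k in range(3):
    p0=env.sense()["tool_pos"]
    r=env.servo_line(p0-ex*8,vel=15,threshold=22)
    s=env.sense();print(r,(s["tool_pos"]-p0)@ex,s["contact_force"],s["tool_pos"])
    if r: break
env.pause(.2);s=env.sense();print(s["tool_pos"],s["contact_force"],s["clock"])
E
```

```text
True 0.07397404598135694 [2.1404287  1.20591681 0.47767017] [415.34585566  13.80477987 129.40557523]
[415.3486724   13.80041369 129.4088601 ] [ 1.78671259  0.6987178  -0.04198703] 10.5167
```

```bash
python3 - <<'E'
from h import *
p0=env.sense()["tool_pos"]
r=env.servo_line(p0-ex*6,vel=10,threshold=45)
s=env.sense();print(r,(s["tool_pos"]-p0)@ex,s["contact_force"])
env.pause(.1)
env.set_gripper(36); print(env.sense()["tool_pos"])
env.servo_line(p0+[0,0,130],vel=200)
env.goto([330,-250,330],mk(ex,[0,0,-1]))
s=env.capture("side");t=env.capture("top");np.save("s3.npy",s);np.save("t3.npy",t)
crop(s,100,110,300,200,2.6,"s3"); crop(t,140,90,320,180,2.5,"t3")
print(env.sense()["clock"])
E
```

```text
False -0.1424670477350654 [ 33.0427818   11.43561263 -25.11665326]
[409.08023374  13.39498116 129.40222418]
13.8833
```

View pics/s3.png

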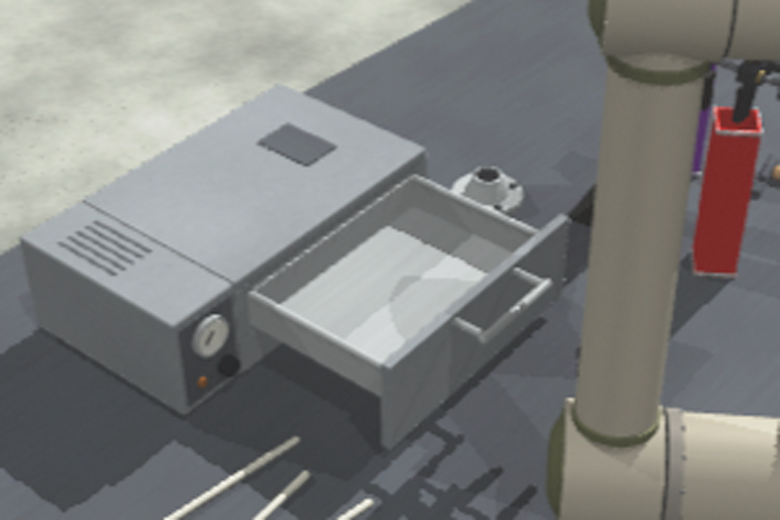

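View pics/t3.png

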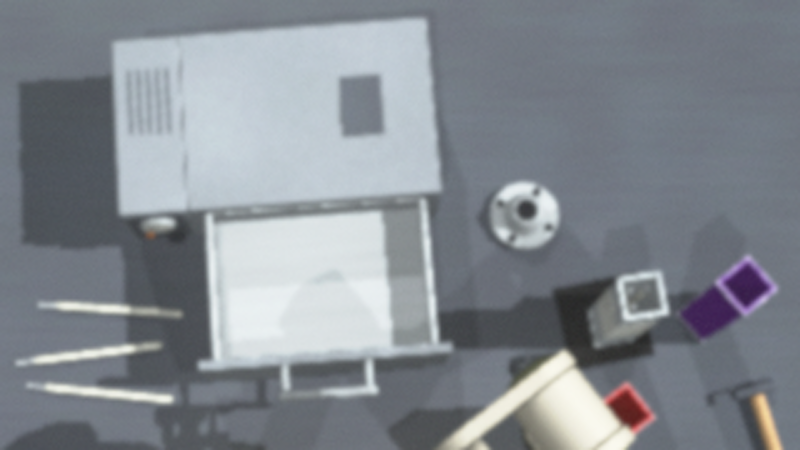

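```bash
python3 - <<'E'
from h import *
def pr(n,a,b): P,e=tri(S1(*a),T1(*b)); L=P-np.r_[OV,0]; print(n,np.round(P,1),round(e,1),"local",np.round([L@ex,L@ey],1))
# handle bar ends outer: side (484,337),(549,282); top (284,391),(375,390)
pr("hL",(483,337),(287,392)); pr("hR",(548,283),(372,391))
pr("panelL top outer",(384,368),(200,364)); pr("panelR",(566,217),(451,348))
pr("wallR back",(417,178),(423,200)); pr("wallR front",(528,234),(433,345))
pr("wallL back",(254,296),(210,217)); pr("wallL front",(384,362),(216,357))
E
```

```text
hL [419.2  74.9 132.3] 2.3 local [-265.2   61.4]
hR [418.3 -46.8 140.1] 2.4 local [-274.   -59.9]
panelL top outer [459.8 199.1 143.6] 1.3 local [-216.5  182.7]
panelR [ 477.7 -160.2  147.7] 2.9 local [-222.3 -177.1]
wallR back [ 703.9 -126.6  119.3] 3.7 local [   5.6 -158.4]
wallR front [ 497.4 -129.4  124.4] 23.2 local [-200.6 -147.6]
wallL back [683.8 190.  117.3] 0.7 local [  6.5 158.8]
wallL front [474.3 179.5 129.4] 4.7 local [-203.2  162.1]
```

```bash
sed -i 's/OV=np.array(\[687.8,31.1\])/OV=np.array([693.5,31.5])/' h.py
cat >> h.py <<'E'
def over(im,cam,lines,s,x0,y0,w,h,name):
    im=cv2.resize(im,None,fx=s,fy=s,interpolation=cv2.INTER_CUBIC)
    for L,col in lines:
        cv2.polylines(im,[np.int32(np.round((proj(cam,np.array(L))+.5)*s-.5))],False,col,1)
    cv2.imwrite(f"pics/{name}.png",im[s*y0:s*(y0+h),s*x0:s*(x0+w),::-1])
def ovlines(d):
    g=(0,255,0);r=(255,0,0);y=(255,255,0)
    return [([loc(270,285,160),loc(270,-185,160),loc(0,-185,160),loc(0,285,160),loc(270,285,160)],r),
     ([loc(-14-d,-181,155),loc(-14-d,181,155),loc(-14-d,181,25),loc(-14-d,-181,25),loc(-14-d,-181,155)],g),
     ([loc(-59-d,-65,142),loc(-59-d,65,142)],y),([loc(-d,-160,130),loc(0,-160,130)],y),([loc(-d,160,130),loc(0,160,130)],y),
     ([loc(-d,-155,80),loc(-d,155,80),loc(0,155,80),loc(0,-155,80),loc(-d,-155,80)],r)]
E
python3 - <<'E'
from h import *
s=np.load("s3.npy");t=np.load("t3.npy")
over(s,"side",ovlines(220),4,120,130,200,150,"ov3s");over(t,"top",ovlines(220),4,175,90,160,165,"ov3t")
E
```

```text
(no output)
```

View pics/ov3s.png

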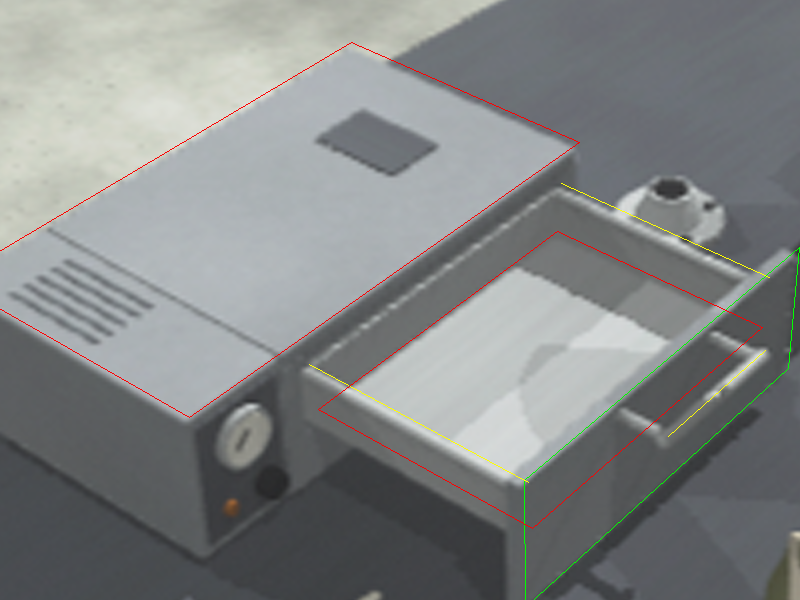

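View pics/ov3t.png

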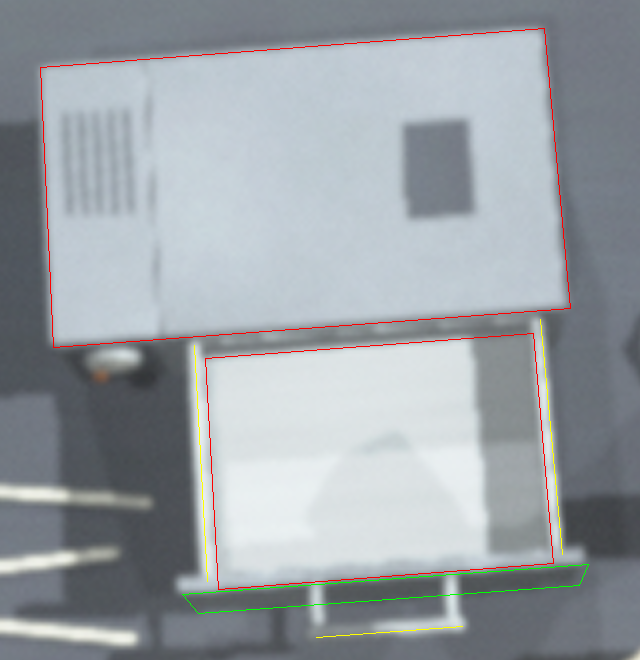

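```bash
python3 - <<'E'
from h import *
sc=np.array([S1(22,238),S1(283,85),S1(437,155),S1(188,328)]);tc=np.array([T1(112,40),T1(428,17),T1(440,192),T1(120,214)])
P=np.array([loc(270,285,160),loc(270,-185,160),loc(0,-185,160),loc(0,285,160)])
print(np.round(sc-proj("side",P),1));print(np.round(tc-proj("top",P),1))
P=np.array([loc(-279,62,142),loc(-279,-62,142),loc(-234,181,155),loc(-234,-181,155),loc(0,-160,130)])
print(np.round(np.array([S1(483,337),S1(548,283),S1(384,368),S1(566,217),S1(417,178)])-proj("side",P),1))
print(np.round(np.array([T1(287,392),T1(372,391),T1(200,364),T1(451,348),T1(423,200)])-proj("top",P),1))
# tin from top only, sub
from tinfit import *
T=lambda u,v:S1(u,v,6,355,180); N=[None]*4
x,f=fit([T(190,125),T(298,108),T(315,213),T(210,232)],[T(122,208),None,T(225,272),T(138,297)],N,N,[531,-414,.137,4])
print(x,np.round(f[:-1].reshape(-1,2),1))
E
```

```text
[[1.  1.7]
 [1.2 2.2]
 [3.5 4.2]
 [5.  1.9]]
[[-0.2 -0.6]
 [ 0.3 -0.1]
 [-1.3 -0.1]
 [-0.1 -1.1]]
[[-1.8  1.3]
 [ 0.2  1. ]
 [-3.3  1.5]
 [-1.9  1.7]
 [ 0.2  2.8]]
[[-0.  -2.2]
 [-0.7  0. ]
 [-0.4 -2.9]
 [-1.6 -1.6]
 [-0.8  0.4]]
[ 5.33558484e+02 -4.14053539e+02  1.56739732e-01  4.02475120e+00] [[ 0.6  0.8]
 [-1.3  0.9]
 [-0.6 -0.6]
 [ 0.6 -1.1]
 [-0.  -0.1]
 [ 0.1  1. ]
 [ 0.2 -0.8]]
```

```bash
python3 - <<'E'
from h import *
yw=.15; q=mk([np.cos(yw),np.sin(yw),0],[0,0,-1])
env.set_gripper(88,18)
env.goto([532.5,-414,320],q)
print(env.servo_line([532.5,-414,207-HZ],vel=80,threshold=5))
s=env.sense();print(s["tool_pos"],s["contact_force"])
for w in (70,64,60): env.set_gripper(w); s=env.sense();print(w,s["grip_width"],np.round(s["contact_force"],2))
env.set_gripper(45)
s=env.sense();print(s["tool_pos"],s["contact_force"],s["grip_width"],s["clock"])
t=env.capture("top");crop(t,330,150,130,130,5,"t4");s=env.capture("side");crop(s,250,80,200,150,4,"s4")
E
```

```text
False
[ 532.6094632  -414.07345112  188.74065606] [-0.24901858 -0.18999366 -0.2094341 ]
70 70.17518648052094 [0.19 0.11 0.12]
64 63.90609268859504 [-0.17 -0.09 -0.14]
60 60.32417793250507 [ 0.1   0.64 -0.85]
[ 532.38041814 -414.03383143  188.2851972 ] [-2.54422858 -0.20080138  0.53726184] 56.02816041188397 18.8417
```

View pics/s4.png

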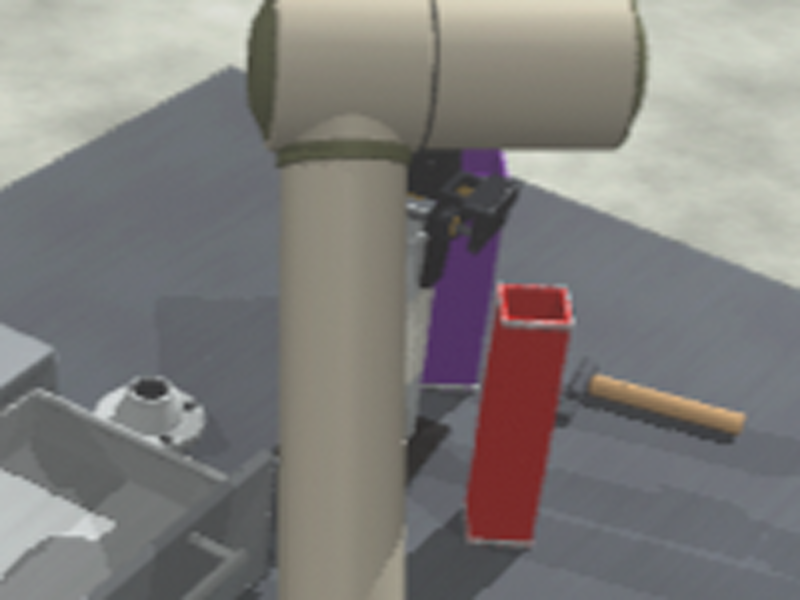

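```bash
cat >> h.py <<'E'
Z3=np.array([0,0,1.])
def av(th): return np.sin(th)*ey+np.cos(th)*Z3
def nv(th): return -np.cos(th)*ey+np.sin(th)*Z3
def top_pose(E,th,s=203):
    a,n=av(th),nv(th); return E+a*(s-HZ)+n*28, mk(ex,-a)
def leanE(th,lx): # foot edge for leaning on rim
    sc=(125+5*np.sin(th))/np.cos(th); y=-160-5*np.cos(th)-sc*np.sin(th); return loc(lx,y,0)
LX=-160.
E
python3 - <<'E'
from h import *
p=env.sense()["tool_pos"]
env.servo_line(p+[0,0,60],vel=60)
print(env.sense()["contact_force"],env.sense()["grip_width"])
E=leanE(np.radians(33),LX)
P,q=top_pose(E+[0,0,60],0); env.servo_line(P,q,vel=120)
P,q=top_pose(E+[0,0,25],np.radians(27)); env.servo_line(P,q,vel=60)
env.pause(.3)
s=env.sense();print(s["contact_force"],s["grip_width"],s["tool_pos"]-P,s["clock"])
t=env.capture("top");crop(t,210,130,200,150,4,"t5");s=env.capture("side");crop(s,180,80,200,150,4,"s5")
E
```

```text
[-0.61306571 -0.40437385 -4.34544677] 55.839122503756194
[ 0.17839035 -0.43631848 -4.37502975] 55.91366172294093 [-0.01357378 -0.18776044  0.03366891] 23.65
```

View pics/s5.png

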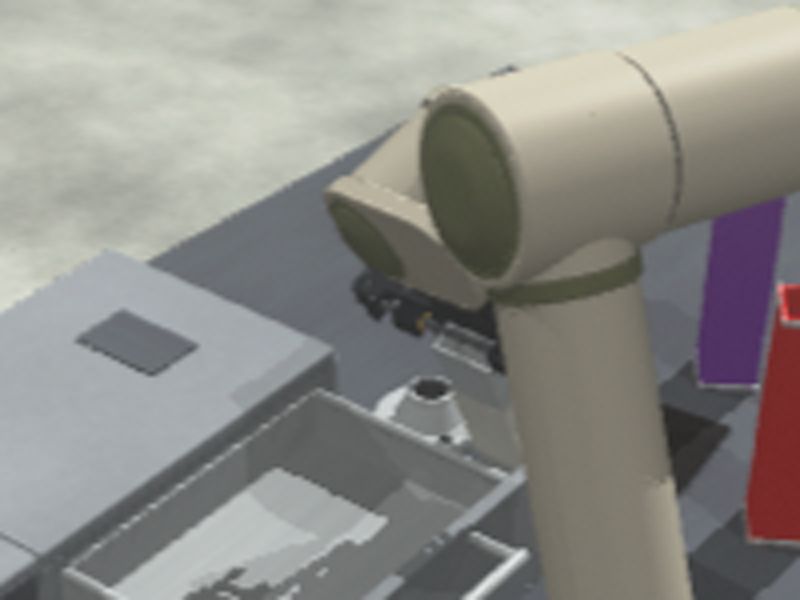

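View pics/t5.png

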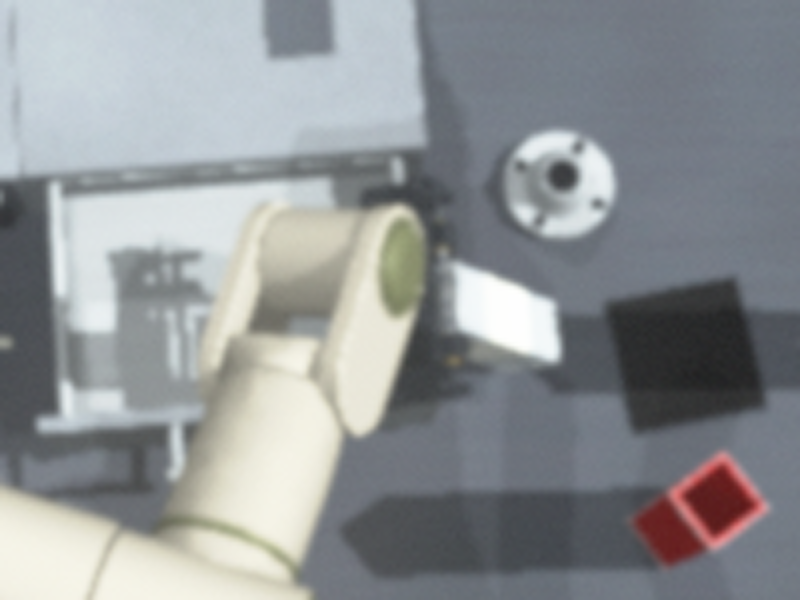

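```bash
cat >> h.py <<'E'
def tinlines(E,th,col=(255,0,0)):
    a,n=av(th),nv(th); out=[]
    c=lambda i,j,k: E+ex*28*i+n*(56*j)+a*240*k
    for k in(0,1): out.append(([c(-1,0,k),c(1,0,k),c(1,1,k),c(-1,1,k),c(-1,0,k)],col))
    for i in(-1,1):
        for j in(0,1): out.append(([c(i,j,0),c(i,j,1)],col))
    return out
E
python3 - <<'E'
from h import *
t=env.capture("top");E=leanE(np.radians(33),LX)+[0,0,25]
over(t,"top",tinlines(E,np.radians(27)),5,290,160,100,100,"ov5")
m=[S1(u,v,4,210,130) for u,v in((605,305),(737,277),(767,405),(635,432))]
P=np.array([onz("top",p,4) for p in m]);print(np.round(P,1),P.mean(0))
E
```

```text
[[ 590.  -329.4    4. ]
 [ 616.1 -457.8    4. ]
 [ 490.6 -480.1    4. ]
 [ 465.9 -353.2    4. ]] [ 540.64516675 -405.14463763    4.        ]
```

View pics/ov5.png

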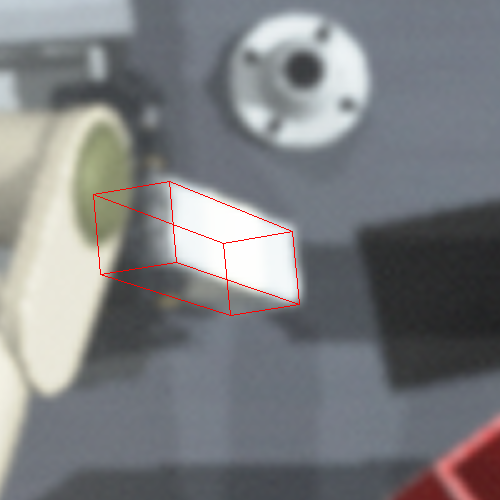

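```bash
python3 - <<'E'
from h import *
E0=leanE(np.radians(33),LX)
P,q=top_pose(E0-[0,0,8],np.radians(27))
r=env.servo_line(P,vel=20,threshold=2.5)
env.pause(.2);s=env.sense();print(r,s["contact_force"],s["tool_pos"]-P)
E=E0.copy(); E[2]=(s["tool_pos"]-P)[2]-8
print(E)
th=27.
while th<38:
    th+=.75; P,q=top_pose(E,np.radians(th))
    r=env.servo_line(P,q,vel=15,threshold=2.5); env.pause(.1); s=env.sense();f=s["contact_force"]
    print(th,r,np.round(f,2),s["grip_width"])
    if r: break
print(s["clock"])
E
```

```text
True [-1.05352117e-03  2.39850495e+00  5.86735098e+00] [-0.04417239  0.3017604   8.83516984]
[ 550.14760678 -225.65203003    0.83516984]
27.75 True [0.03 1.03 0.8 ] 55.804968045704925
25.4333
```

```bash
python3 - <<'E'
from h import *
E=leanE(np.radians(33),LX); E[2]=.8
th=27.5
while th<38:
    th+=.75; P,q=top_pose(E,np.radians(th))
    r=env.servo_line(P,q,vel=15,threshold=7); env.pause(.1); s=env.sense();f=s["contact_force"]
    print(th,r,np.round(f,2),round(s["grip_width"],2),np.round(s["tool_pos"]-P,2))
    if r or f[1]<-3 : break
print(s["clock"])
E
```

```text
28.25 False [1.61 1.11 1.64] 55.98 [ 0.11 -0.03  0.08]
29.0 False [1.56 1.24 2.1 ] 55.91 [0.1  0.01 0.11]
29.75 False [1.98 0.82 2.75] 55.91 [0.09 0.03 0.09]
30.5 False [0.83 2.87 5.2 ] 55.86 [0.07 0.01 0.12]
31.25 False [1.01 3.16 3.91] 55.82 [0.06 0.1  0.07]
32.0 False [1.92 3.47 5.23] 56.03 [0.07 0.19 0.06]
32.75 False [1.63 4.05 6.  ] 55.97 [0.06 0.23 0.07]
33.5 False [0.68 3.45 5.58] 56.29 [0.08 0.24 0.09]
34.25 False [1.37 3.65 7.56] 56.02 [0.05 0.24 0.12]
35.0 True [-0.56 -4.24  0.47] 56.04 [ 0.18 -0.82  0.57]
29.4667
```

```bash
python3 - <<'E'
from h import *
env.set_gripper(60); env.pause(.3); s=env.sense();print(np.round(s["contact_force"],2),s["grip_width"])
env.set_gripper(88); env.pause(.2)
s=env.sense();a=av(np.radians(34.7));p=s["tool_pos"]
print(env.servo_line(p+a*100,vel=60,threshold=6))
env.goto(p+a*100+np.array([-60,-20,150]),mk(ex,[0,0,-1]))
env.goto([330,-100,400],mk(ex,[0,0,-1]))
t=env.capture("top");s=env.capture("side");np.save("t6.npy",t);np.save("s6.npy",s)
E=leanE(np.radians(33),LX)
over(t,"top",tinlines(E,np.radians(34.7)),5,270,150,120,110,"ov6t");over(s,"side",tinlines(E,np.radians(34.7)),4,180,110,200,150,"ov6s")
print(env.sense()["clock"])
E
```

```text
[-0.67  0.55  0.01] 60.368006718385146
False
34.1083
```

View pics/ov6t.png

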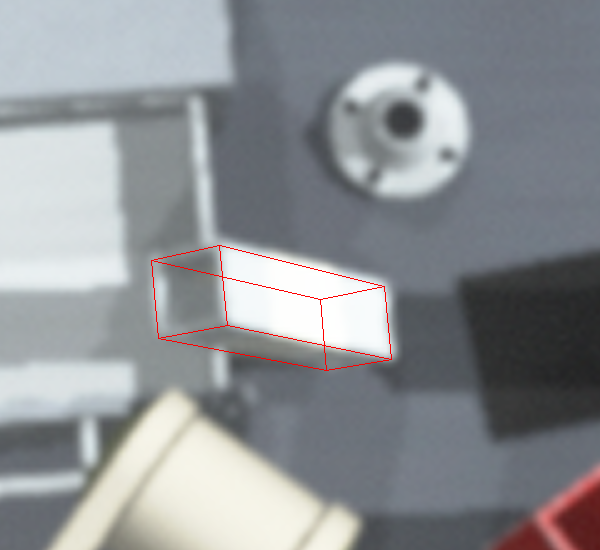

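View pics/ov6s.png

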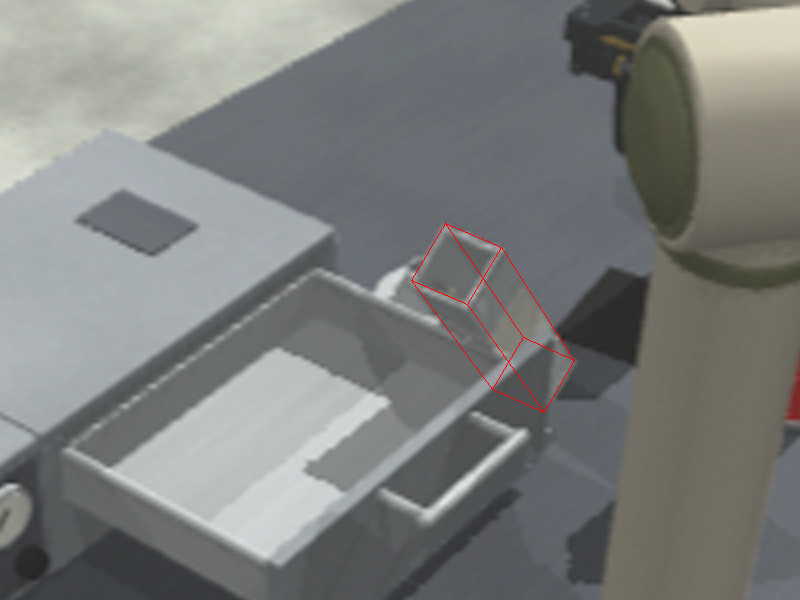

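```bash
cat > kin.py <<'E'
from h import *
from scipy.optimize import least_squares
S=[];rng=np.random.default_rng(0)
while len(S)<40:
    p=[rng.uniform(350,600),rng.uniform(-350,350),rng.uniform(100,300)]
    z=np.r_[rng.uniform(-.5,.5,2),-1];q=mk([1,0,0],z);j=env.ik(np.array(p),q)
    if j is not None: S.append((j,np.array(p),z/np.linalg.norm(z)))
J=np.array([s[0] for s in S]);P=np.array([s[1] for s in S]);Zt=np.array([s[2] for s in S])
def elbow_wrist(j,k):
    a1,a2,a3,off,h,L=k[:6]; b=k[6]
    j=np.atleast_2d(j);c,s=np.cos(j[:,0]),np.sin(j[:,0])
    f=lambda x,y,z:np.c_[c*x-s*y,s*x+c*y,z]
    a=j[:,1]+j[:,2]
    e=(a1+a2*np.sin(j[:,1]),h+a2*np.cos(j[:,1]))
    return f(e[0],off,e[1]),f(e[0]+a3*np.sin(a)+b*np.cos(a),off,e[1]+a3*np.cos(a)-b*np.sin(a))
r=least_squares(lambda k:(elbow_wrist(J,k)[1]-(P-k[5]*Zt)).ravel(),[0,400,400,100,200,250,0],max_nfev=2000)
K=r.x
if __name__=="__main__":
    print(np.round(K,1),np.abs(r.fun).max())
    th=np.radians(34.7);E=leanE(np.radians(33),LX);E[2]=.8
    a,n=av(th),nv(th);g=E+a*85+n*28
    for dl in(0,10):
      for back in(0,130):
        d=np.radians(dl);zt=-n*np.cos(d)-a*np.sin(d);p=g+zt*(HZ-back)
        j=env.ik(p,mk(ex,zt));e,w=elbow_wrist(j,K);print(dl,back,np.round(p),np.round(j,2),np.round(e),np.round(w))
    t=np.load("t3.npy");s2=np.load("s2.npy")
    # red mouth: top crop t1 (627,411) ; side s2 (737,120)
    print(tri(S1(737,120),T1(627,411)),tri(S1(699,26),T1(747,287)))
E
python3 kin.py
```

```text
[ -0.  537.1 350.8 117.5 130.1 250.1 103. ] 6.969003152335063e-11
0 0 [ 547. -185.   76.] [-0.78  0.87  1.19  0.6   1.85 -0.92] [[ 376. -207.  474.]] [[ 561. -390.  218.]]
0 130 [ 555. -292.  150.] [-0.87  0.9   0.87  0.61  2.14 -0.82] [[ 361. -248.  463.]] [[ 568. -497.  292.]]
10 0 [ 548. -187.   73.] [-0.75  0.81  1.22  0.51  1.72 -0.91] [[ 365. -182.  499.]] [[ 559. -364.  249.]]
10 130 [ 554. -279.  165.] [-0.84  0.81  0.93  0.51  2.02 -0.83] [[ 346. -212.  501.]] [[ 565. -457.  341.]]
(array([ 376.84666042, -388.75482126,  230.26209368]), np.float64(1.5541346329595824)) (array([ 544.80044021, -558.35042397,  237.25577492]), np.float64(0.03843345638735737))
```

```bash
cat >> h.py <<'E'
def low_pose(E,th,s=85,dl=12,back=0,up=28.):
    a,n=av(th),nv(th);d=np.radians(dl);zt=-n*np.cos(d)-a*np.sin(d)
    return E+a*s+n*up+zt*(HZ-back), mk(ex,zt)
E
python3 - <<'E'
from kin import *
E=leanE(np.radians(33),LX);E[2]=.8;th=np.radians(34.7)
P1,q=low_pose(E,th,back=100)
way=P1+[-20,0,130]
j0=env.sense()["qpos"];j1=env.ik(way,q);j2=env.ik(P1,q);j3=env.ik(low_pose(E,th)[0],q)
for A,B in((j0,j1),(j1,j2),(j2,j3)):
    for f in np.linspace(0,1,5):
        e,w=elbow_wrist(A+(B-A)*f,K);print(np.round(e[0]),np.round(w[0]))
print(np.round([j0,j1,j2,j3],2))
env.goto(way,q);env.servo_line(P1,vel=100)
P,q=low_pose(E,th)
print(env.servo_line(P,vel=50,threshold=4));s=env.sense();print(s["tool_pos"]-P,s["contact_force"])
t=env.capture("top");s=env.capture("side");crop(t,250,130,160,120,5,"t7");crop(s,200,90,200,150,4,"s7")
E
```

```text
[ 39. 118. 666.] [ 332. -100.  649.]
[120.  53. 664.] [ 401. -178.  627.]
[194. -17. 644.] [ 461. -261.  587.]
[257. -91. 608.] [ 509. -345.  530.]
[ 307. -165.  555.] [ 543. -427.  458.]
[ 307. -165.  555.] [ 543. -427.  458.]
[ 317. -174.  544.] [ 550. -429.  425.]
[ 327. -181.  533.] [ 556. -430.  392.]
[ 337. -189.  522.] [ 560. -429.  360.]
[ 346. -196.  510.] [ 563. -427.  328.]
[ 346. -196.  510.] [ 563. -427.  328.]
[ 350. -191.  508.] [ 564. -411.  309.]
[ 354. -186.  507.] [ 563. -394.  290.]
[ 359. -181.  505.] [ 562. -377.  272.]
[ 363. -176.  504.] [ 559. -359.  255.]
[[-0.64 -0.07  1.4  -0.    1.81 -0.71]
 [-0.84  0.66  0.9   0.53  2.15 -0.74]
 [-0.82  0.79  1.02  0.48  1.92 -0.85]
 [-0.75  0.8   1.23  0.49  1.69 -0.9 ]]
False
[ 0.04764495 -0.15871958  0.09778848] [-0.05047356 -0.43558541  0.098748  ]
```

View pics/t7.png

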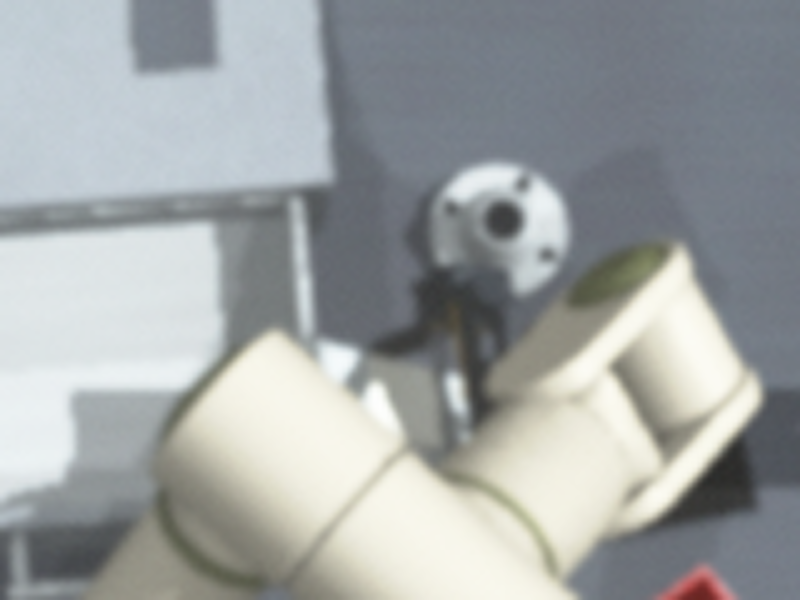

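View pics/s7.png

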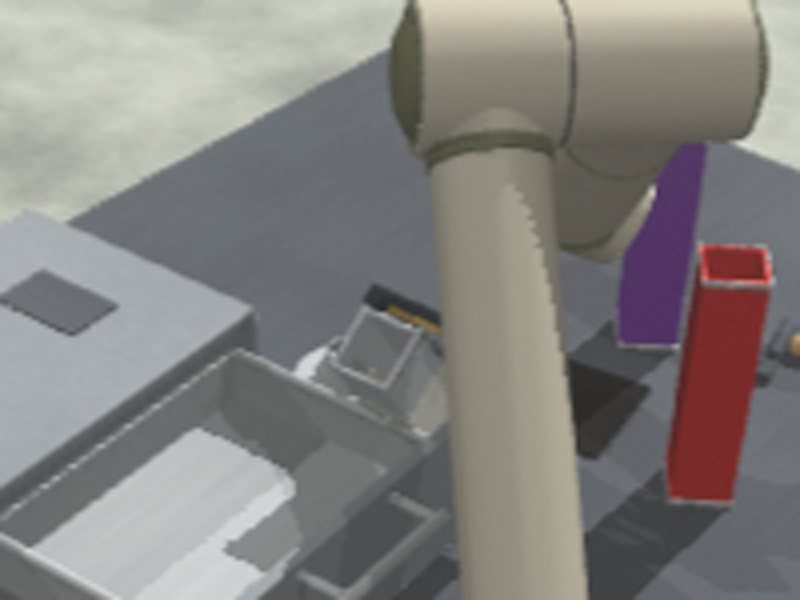

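```bash
cat >> h.py <<'E'
def pourE(th,sc,gap=1.,cy=-154.5):
    C=loc(LX,cy,125.5); return C+(5+gap)*nv(th)-av(th)*sc
E
python3 - <<'E'
from h import *
env.set_gripper(45,26); s=env.sense();print(s["grip_width"],np.round(s["contact_force"],2))
t0=34.7; sc0=(125+5*np.sin(np.radians(t0)))/np.cos(np.radians(t0))
E=pourE(np.radians(t0),sc0,0);print(E, leanE(np.radians(33),LX))
ths=np.arange(40,96,5.)
for th in ths:
    f=(th-t0)/(125-t0); sc=sc0+f*(185-sc0)
    P,q=low_pose(pourE(np.radians(th),sc,min(1.5,(th-t0)/8)),np.radians(th))
    r=env.servo_line(P,q,vel=70,threshold=14)
    s=env.sense();print(th,r,np.round(s["contact_force"],1),round(s["grip_width"],1),s["clock"])
    if r:break
E
```

```text
55.855169269570816 [-0.75 -0.97  0.03]
[ 5.50147475e+02 -2.25650032e+02  5.00000000e-01] [ 550.14760678 -225.65203003    0.        ]
40.0 False [ 0.2 -0.6 -3.9] 55.9 39.8
45.0 False [ 0.3  1.  -4.9] 56.0 40.0583
50.0 False [-0.3 -0.9 -4.7] 55.8 40.3083
55.0 False [ 0.4  0.2 -6.1] 55.9 40.5583
60.0 False [-0.3  0.2 -4.3] 55.5 40.8083
65.0 False [-0.5 -0.5 -4.4] 55.7 41.0583
70.0 False [ 0.8 -0.4 -4.6] 56.2 41.3167
75.0 False [ 0.1 -0.2 -5.2] 55.8 41.575
80.0 False [-0.1  0.7 -3.9] 55.7 41.8333
85.0 False [ 0.1 -0.4 -3.8] 55.7 42.0917
90.0 False [-0.  -0.4 -5. ] 56.0 42.3583
95.0 False [ 0.3  0.1 -4.4] 55.7 42.625
```

```bash
python3 - <<'E'
from h import *
sc0=155.5;t0=34.7
for th in (100,105,110,114,118,121,124,127):
    f=(th-t0)/(125-t0); sc=sc0+f*(185-sc0)
    P,q=low_pose(pourE(np.radians(th),sc,1.5),np.radians(th))
    r=env.servo_line(P,q,vel=40,threshold=14); env.pause(.25)
    s=env.sense();print(th,r,np.round(s["contact_force"],1),round(s["grip_width"],1),s["clock"])
    if r:break
env.pause(.5);s=env.sense();print(np.round(s["contact_force"],1))
t=env.capture("top");s=env.capture("side");crop(t,200,130,160,120,5,"t8");crop(s,160,100,200,150,4,"s8")
E
```

```text
100 False [ 0.1 -0.4 -4.7] 55.8 43.2333
105 False [ 0.6  0.3 -4.6] 55.8 43.8417
110 False [ 0.7  1.1 -4.5] 55.9 44.4583
114 False [-0.5  1.7 -2.3] 56.0 45.0333
118 False [-0.9  3.  -2.8] 55.8 45.6083
121 False [-1.   1.9 -1. ] 55.4 46.1417
124 False [-0.4  2.4 -0.2] 55.6 46.675
127 False [ 0.6  3.  -0.6] 55.8 47.2083
[-0.5  2.5 -1.6]
```

View pics/t8.png

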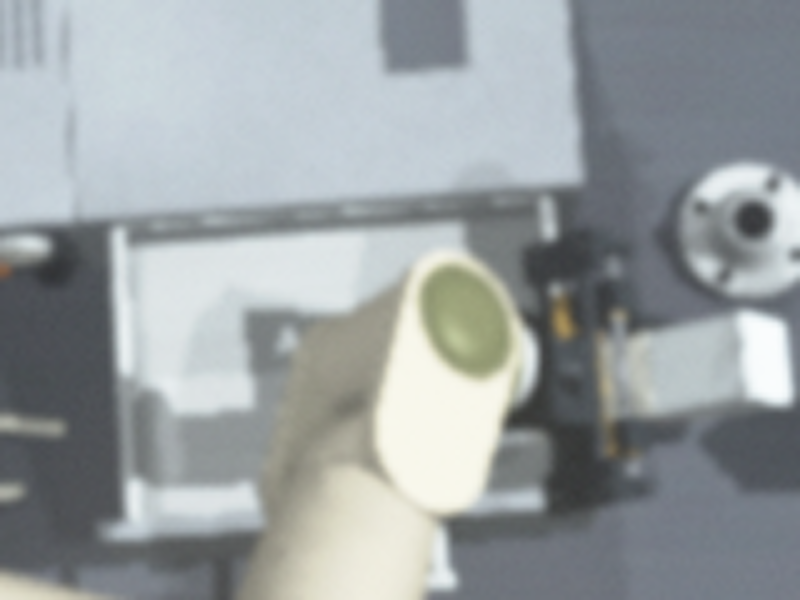

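View pics/s8.png

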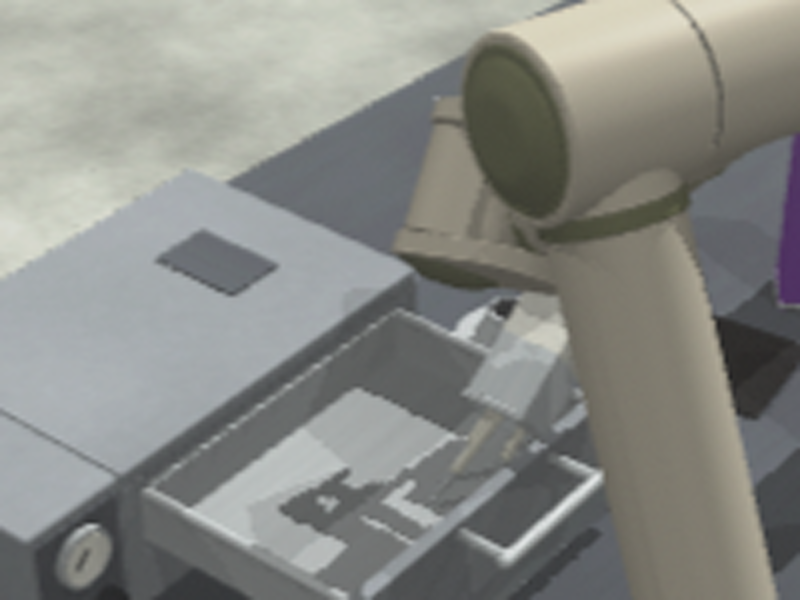

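```bash
python3 - <<'E'
from kin import *
def pE2(th,o,lift): 
    return pourE(th,240-o,1.5)+Z3*lift
for th in (127,132,137,142,147,152):
  for o,l in((50,15),(50,40)):
    P,q=low_pose(pE2(np.radians(th),o,l),np.radians(th))
    j=env.ik(P,q)
    if j is None: print(th,o,l,None);continue
    e,w=elbow_wrist(j,K);g=P
    print(th,o,l,np.round(P),np.round(j,2),np.round(w[0]), "mouth z",round((pE2(np.radians(th),o,l)+av(np.radians(th))*240)[2],0))
E
```

```text
127 50 15 [ 549. -210.  219.] [-0.26  0.46  1.5  -0.95  1.08  0.1 ] [537. -22. 383.] mouth z 116.0
127 50 40 [ 549. -210.  244.] [-0.26  0.43  1.46 -0.92  1.12  0.05] [537. -22. 408.] mouth z 141.0
132 50 15 [ 549. -203.  225.] [-0.22  0.47  1.52 -1.05  1.1   0.2 ] [535.  -1. 372.] mouth z 112.0
132 50 40 [ 549. -203.  250.] [-0.22  0.44  1.48 -1.03  1.14  0.14] [535.  -1. 397.] mouth z 137.0
137 50 15 [ 548. -195.  231.] [-0.19  0.48  1.54 -1.15  1.14  0.29] [534.  18. 360.] mouth z 108.0
137 50 40 [ 548. -195.  256.] [-0.19  0.45  1.5  -1.13  1.17  0.22] [534.  18. 385.] mouth z 133.0
142 50 15 [ 548. -187.  236.] [-0.15  0.5   1.55 -1.24  1.18  0.37] [533.  37. 346.] mouth z 105.0
142 50 40 [ 548. -187.  261.] [-0.15  0.47  1.52 -1.22  1.2   0.31] [533.  37. 371.] mouth z 130.0
147 50 15 [ 547. -179.  241.] [-0.12  0.52  1.57 -1.33  1.24  0.45] [532.  54. 330.] mouth z 102.0
147 50 40 [ 547. -179.  266.] [-0.12  0.49  1.54 -1.31  1.25  0.39] [532.  54. 355.] mouth z 127.0
152 50 15 [ 546. -170.  244.] [-0.09  0.55  1.59 -1.41  1.29  0.52] [531.  70. 313.] mouth z 99.0
152 50 40 [ 546. -170.  269.] [-0.09  0.51  1.56 -1.39  1.3   0.46] [531.  70. 338.] mouth z 124.0
```

```bash
python3 - <<'E'
from h import *
for th in (129,132,136,140,144,148):
    T=np.radians(th)
    P,q=low_pose(pourE(T,190,1.5)+Z3*15,T)
    r=env.servo_line(P,q,vel=40,threshold=14); env.pause(.25)
    s=env.sense();print(th,r,np.round(s["contact_force"],1),round(s["grip_width"],1),s["clock"])
    if r:break
env.pause(.4);s=env.sense();print(np.round(s["contact_force"],1))
t=env.capture("top");s=env.capture("side");crop(t,200,130,160,120,5,"t9");crop(s,160,100,200,150,4,"s9")
E
```

```text
129 False [ 0.1 -0.3 -3.6] 56.1 48.7167
132 False [ 0.4  0.1 -2.9] 56.0 49.2583
136 False [ 1.5 -0.6 -4.5] 55.7 49.85
140 False [ 0.5 -0.3 -3.8] 55.6 50.4417
144 False [ 0.2 -0.3 -1.8] 56.0 51.0333
148 False [-0.1  0.3 -2.2] 55.9 51.625
[ 0.1  0.7 -1.7]
```

View pics/s9.png

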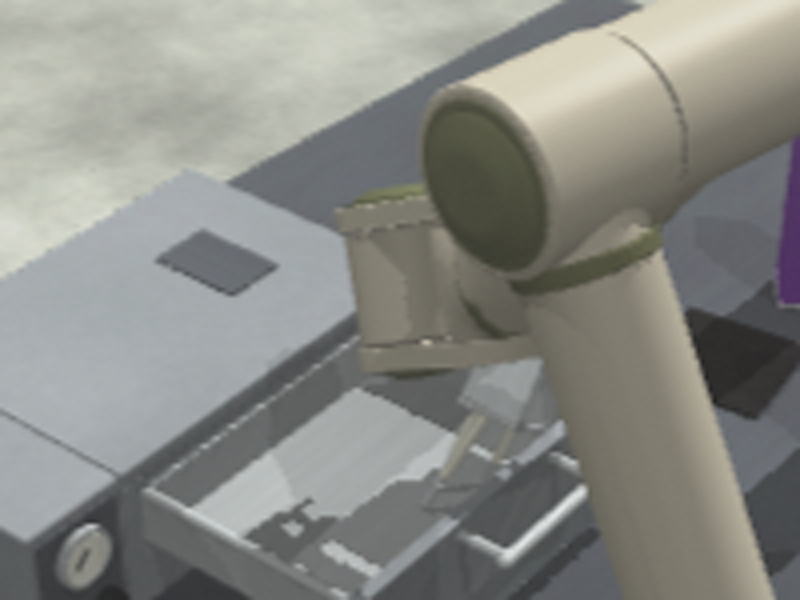

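View pics/t9.png

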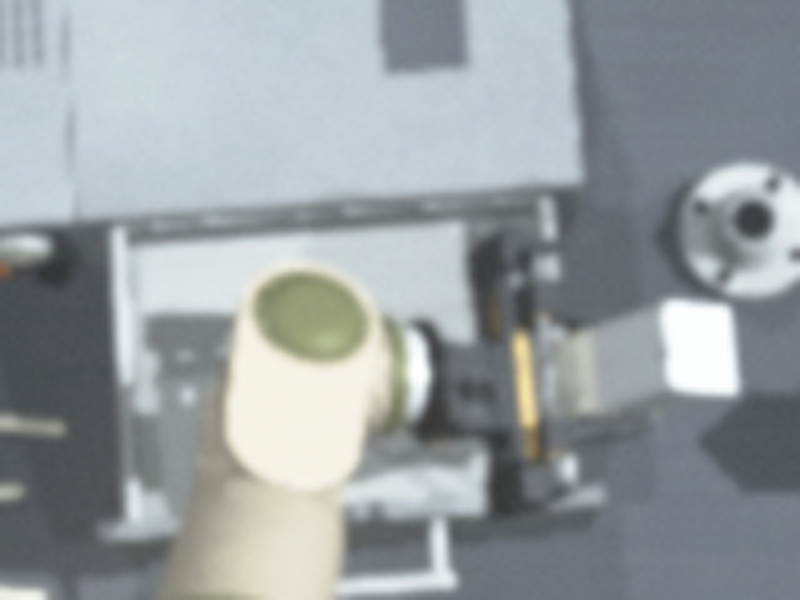

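```bash
cat >> h.py <<'E'
def mE(y,z,th): return loc(LX,y,z)-240*av(th)
def mpose(y,z,deg): 
    T=np.radians(deg); return low_pose(mE(y,z,T),T)
E
python3 - <<'E'
from kin import *
T=np.radians(148);E=pourE(T,190,1.5)+Z3*15;M=E+240*av(T)-np.r_[OV,0];print("mouth now",M@ey,M[2])
for deg in(130,133):
  for y in(-110,-60,0,20):
    P,q=mpose(y,97,deg);j=env.ik(P,q);e,w=elbow_wrist(j,K);print(deg,y,np.round(P),np.round(j,2),np.round(w[0]))
def go(y,z,deg,vel=50,th=15):
    P,q=mpose(y,z,deg);r=env.servo_line(P,q,vel=vel,threshold=th);env.pause(.15)
    s=env.sense();print(y,z,deg,r,np.round(s["contact_force"],1),round(s["grip_width"],1),s["clock"]);return r
for a in ((-112,104,140),(-110,100,131),(-70,100,131),(-30,100,131),(0,100,131)):
    if go(*a): break
t=env.capture("top");s=env.capture("side");crop(t,200,130,160,120,5,"t10");crop(s,160,100,200,150,4,"s10")
E
```

```text
mouth now -122.49172416332298 101.54207040969456
130 -110 [ 549. -204.  207.] [-0.23  0.49  1.53 -1.03  1.07  0.2 ] [536.  -7. 361.]
130 -60 [ 545. -154.  207.] [-0.14  0.48  1.54 -1.01  1.14  0.25] [532.  42. 361.]
130 0 [541. -94. 207.] [-0.03  0.49  1.52 -0.98  1.23  0.31] [528. 102. 361.]
130 20 [540. -74. 207.] [ 0.01  0.49  1.52 -0.97  1.26  0.32] [527. 122. 361.]
133 -110 [ 548. -198.  212.] [-0.21  0.49  1.54 -1.09  1.1   0.25] [535.   6. 356.]
133 -60 [ 545. -148.  212.] [-0.12  0.49  1.54 -1.06  1.17  0.3 ] [532.  56. 356.]
133 0 [541. -88. 212.] [-0.    0.5   1.52 -1.03  1.26  0.35] [528. 116. 356.]
133 20 [540. -68. 212.] [ 0.03  0.5   1.52 -1.02  1.3   0.36] [526. 136. 356.]
-112 104 140 False [-0.1  0.1 -3.3] 55.6 52.675
-110 100 131 False [-0.7 -0.2 -3.9] 55.6 53.5
-70 100 131 False [-0.4 -0.5 -3.6] 55.7 54.6
-30 100 131 False [ 0.6 -0.6 -3.7] 55.8 55.7
0 100 131 False [ 0.7 -0.8 -4.8] 55.9 56.6
```

View pics/s10.png

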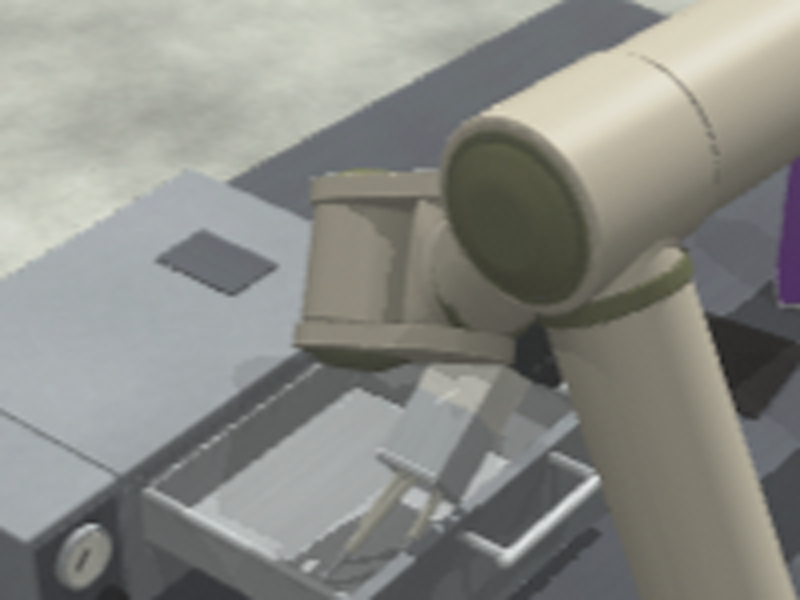

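View pics/t10.png

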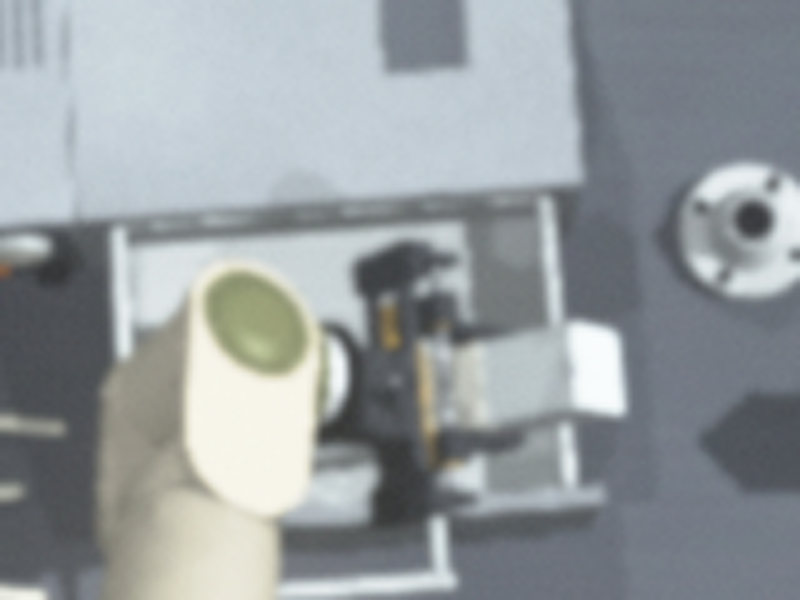

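```bash
python3 - <<'E'
from h import *
for uv in ((325,580),(412,537)):
    P=onz("side",S1(uv[0],uv[1],4,160,100),82);L=P-np.r_[OV,0];print(np.round(P),L@ex,L@ey)
E
```

```text
[541. 142.  82.] -145.2188746518761 120.33744334716816
[524.  58.  82.] -167.0706842475119 38.02429366139934
```

```bash
cat >> h.py <<'E'
def go(y,z,deg,vel=50,th=15,pz=.15):
    P,q=mpose(y,z,deg);r=env.servo_line(P,q,vel=vel,threshold=th);env.pause(pz)
    s=env.sense();print(y,z,deg,r,np.round(s["contact_force"],1),round(s["grip_width"],1),s["clock"]);return r
def look(k,tc=(200,130,160,120,5),scr=(160,100,200,150,4)):
    t=env.capture("top");s=env.capture("side");np.save(f"t{k}.npy",t);np.save(f"s{k}.npy",s);crop(t,*tc,f"t{k}");crop(s,*scr,f"s{k}")
E
python3 - <<'E'
from h import *
for y in (-40,-80,-112):
    if go(y,100,131): break
look(11)
E
```

```text
-40 100 131 False [ 0.  -0.9 -4. ] 56.1 57.8
-80 100 131 False [ 0.   0.4 -3.4] 55.5 58.9
-112 100 131 False [ 0.3 -0.6 -4. ] 55.8 59.8417
```

View pics/s11.png

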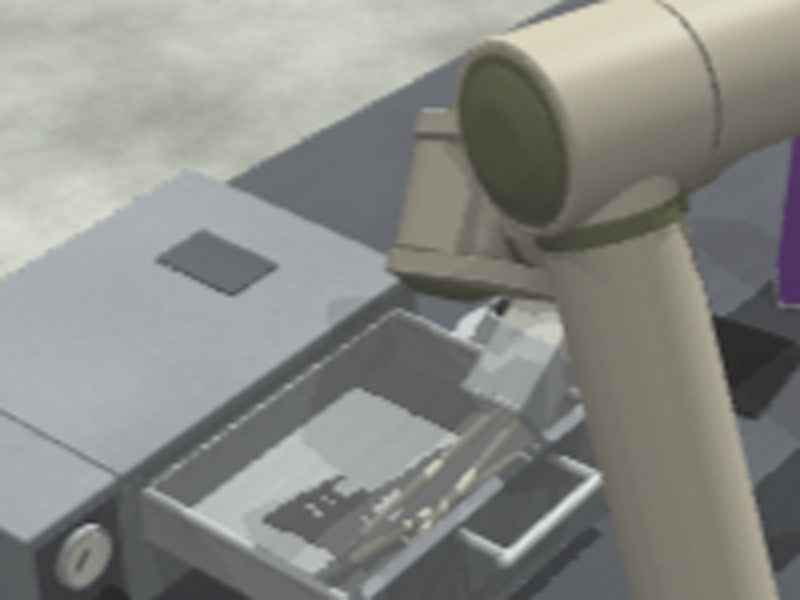

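```bash
python3 - <<'E'
from h import *
s=np.load("s11.npy");crop(s,225,185,90,70,8,"z11")
E
```

```text
(no output)
```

View pics/z11.png

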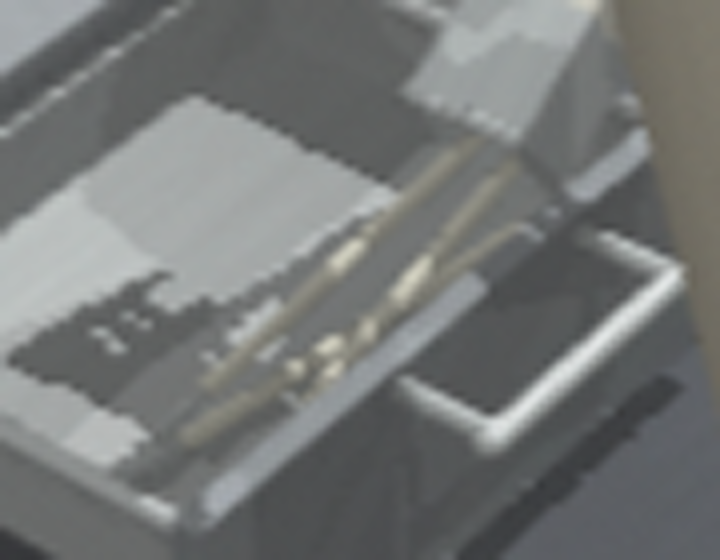

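```bash
python3 - <<'E'
from h import *
for uv in ((205,385),(185,435),(310,395),(480,140),(530,228),(510,165)):
    P=onz("side",S1(uv[0],uv[1],8,225,185),84);L=P-np.r_[OV,0];print(uv,np.round(P),np.round(L@ex),np.round(L@ey))
E
```

```text
(205, 385) [556.  82.  84.] -134.0 60.0
(185, 435) [542. 110.  84.] -146.0 88.0
(310, 395) [521.  59.  84.] -170.0 39.0
(480, 140) [ 578. -115.   84.] -125.0 -139.0
(530, 228) [523. -83.  84.] -177.0 -103.0
(510, 165) [ 557. -110.   84.] -146.0 -132.0
```

```bash
python3 - <<'E'
from h import *
for y in (-80,-50):
    if go(y,100,131,vel=40): break
look(12);s=np.load("s12.npy");crop(s,225,185,90,70,8,"z12")
E
```

```text
-80 100 131 False [-0.3  0.3 -3.9] 55.8 61.0417
-50 100 131 False [ 0.   0.3 -4.7] 55.8 62.0917
```

View pics/z12.png

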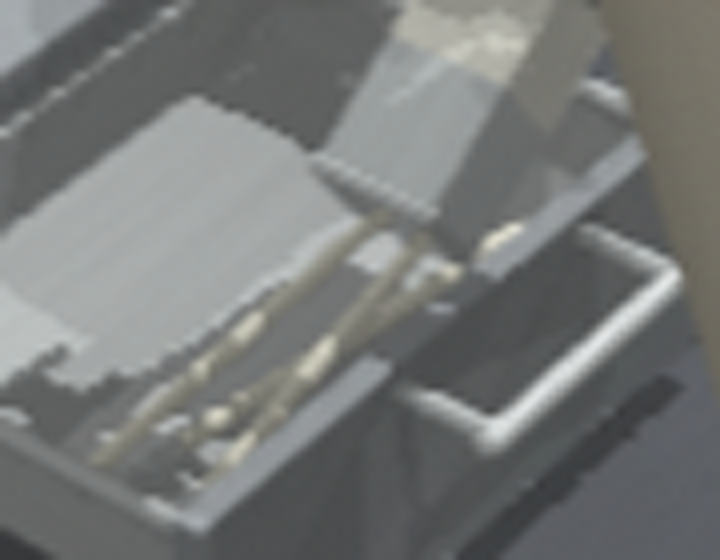

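```bash
python3 - <<'E'
from h import *
for uv in ((100,460),(220,478)):
    P=onz("side",S1(uv[0],uv[1],8,225,185),84);L=P-np.r_[OV,0];print(uv,np.round(P),np.round(L@ex),np.round(L@ey))
for y in (-90,-125):
    if go(y,101,131,vel=40): break
look(13);s=np.load("s13.npy");crop(s,225,170,100,85,8,"z13")
E
```

```text
(100, 460) [556. 143.  84.] -130.0 120.0
(220, 478) [514. 119.  84.] -173.0 99.0
-90 101 131 False [ 0.6 -0.8 -4. ] 55.7 63.4917
-125 101 131 False [ 0.7  1.2 -3.1] 56.0 64.6667
```

View pics/z13.png

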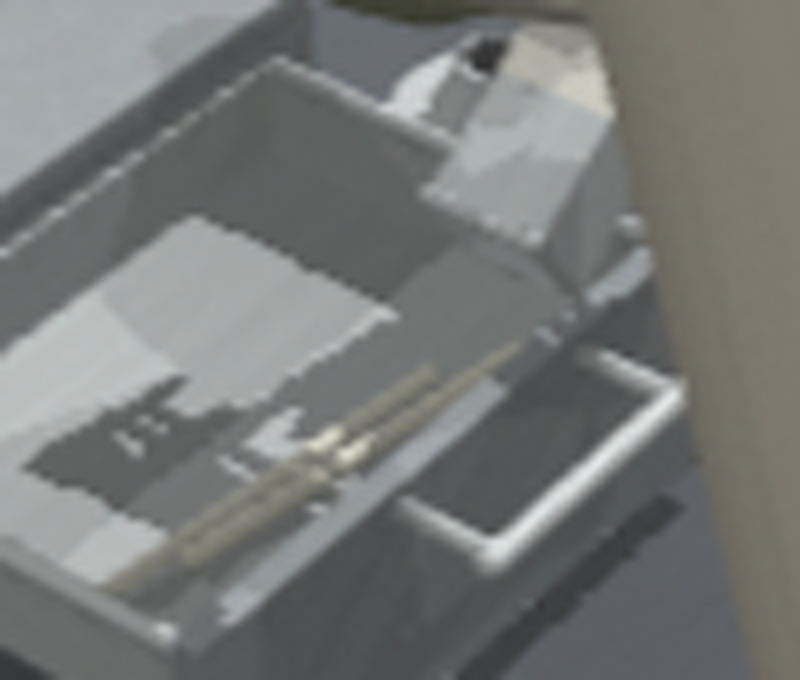

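```bash
python3 - <<'E'
from h import *
go(-150,135,131,vel=60,th=20)
env.pause(.2);print(np.mean([(env.pause(.05),env.sense()["contact_force"])[1] for _ in range(12)],0))
look(14);s=np.load("s14.npy");crop(s,225,165,100,90,8,"z14")
E
```

```text
-150 135 131 False [-0.   0.1 -3.8] 56.3 65.7667
[ 0.18001219 -0.3345878  -3.33315047]
```

View pics/z14.png

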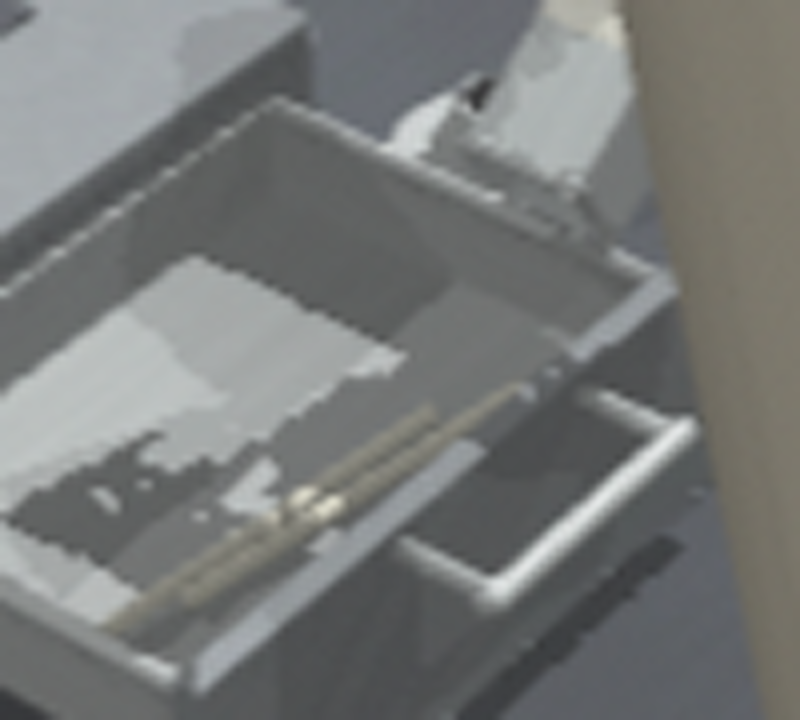

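View pics/t14.png

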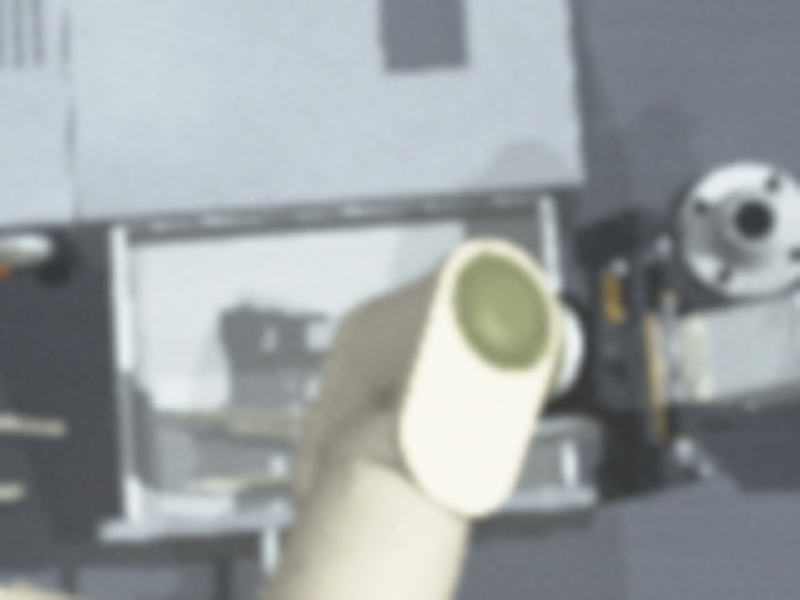

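```bash
python3 - <<'E'
from h import *
sc0=155.5;t0=34.7
def st(th,gap,up=0,vel=80,thr=16):
    f=(th-t0)/(125-t0); sc=sc0+f*(185-sc0); T=np.radians(th)
    P,q=low_pose(pourE(T,sc,gap)+Z3*up,T)
    r=env.servo_line(P,q,vel=vel,threshold=thr);s=env.sense();print(th,r,np.round(s["contact_force"],1),round(s["grip_width"],1),round(s["clock"],1));return r
for th in (125,115,105,95,85,75,65,55,48,42,37,34.7):
    if st(th,6 if th>40 else 2,8): break
env.pause(.3)
look(15,scr=(200,90,200,150,4))
E
```

```text
125 False [-0.2 -0.8 -3.3] 56.0 67.5
115 False [ 0.7  0.  -3.6] 55.8 67.8
105 False [-0.6  0.5 -3.7] 56.2 68.2
95 False [-0.3  0.8 -3.2] 55.5 68.6
85 False [-0.2  0.7 -2.5] 55.7 68.9
75 False [ 0.   0.3 -3.2] 55.9 69.2
65 False [ 0.7  1.  -3. ] 55.9 69.6
55 False [-0.6 -0.3 -2.8] 55.8 69.9
48 False [-0.1 -0.2 -2.3] 55.5 70.2
42 False [ 0.3 -0.8 -3.3] 55.8 70.5
37 False [ 0.7  0.3 -3.4] 56.1 70.7
34.7 False [ 0.2 -0.5 -2.7] 55.6 71.0
```

View pics/s15.png

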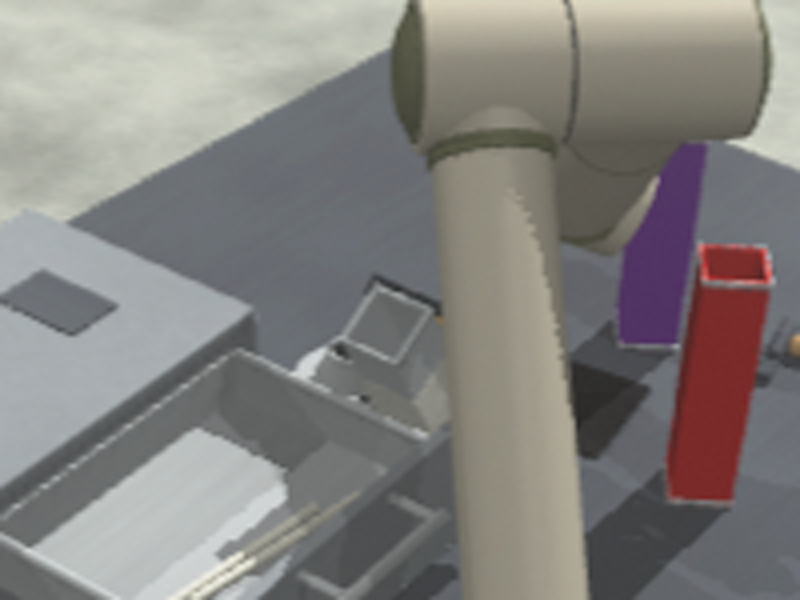

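Tin appears empty. Now set it leaning again, and regrasp from above.

```bash
python3 - <<'E'
from h import *
T=np.radians(34.7)
P,q=low_pose(pourE(T,155.5,0)-Z3*6,T)
p0=env.sense()["tool_pos"]
r=env.servo_line(P,q,vel=15,threshold=2.5);env.pause(.2);s=env.sense();print(r,np.round(s["contact_force"],1),s["tool_pos"]-P)
env.set_gripper(60);env.pause(.4);s=env.sense();print(np.round(s["contact_force"],1))
env.set_gripper(88);env.pause(.2)
zt=q2R(s["ee_rot"]).apply([0,0,1]);p=s["tool_pos"]
print(env.servo_line(p-zt*110,vel=80,threshold=5))
env.servo_line(p-zt*110+[-20,0,120],vel=150)
env.goto([330,-100,400],mk(ex,[0,0,-1]))
look(16,tc=(200,130,200,120,4));t=np.load("t16.npy");s=np.load("s16.npy")
E=leanE(np.radians(33),LX)
over(t,"top",tinlines(E,T),5,270,150,120,110,"ov16t");over(s,"side",tinlines(E,T),4,180,110,200,150,"ov16s")
crop(t,210,170,110,75,7,"z16t"); print(env.sense()["clock"])
E
```

```text
True [-0.2 -1.3  6.7] [ 0.05232298 -0.8347687   8.0032756 ]
[-0.1  0.  -0.3]
False
77.3667
```

View pics/ov16t.png

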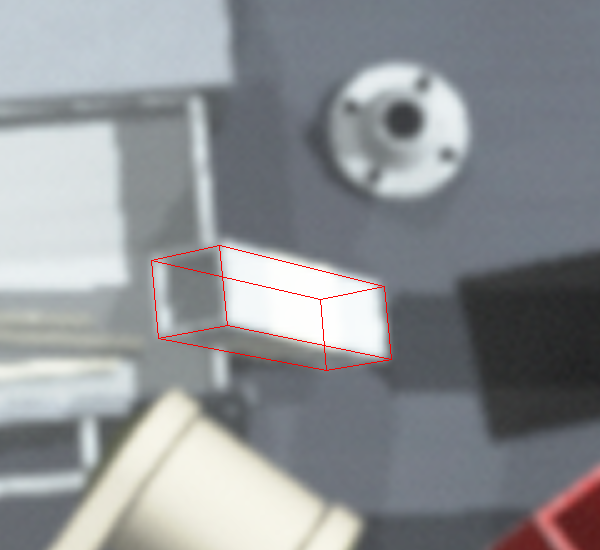

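View pics/ov16s.png

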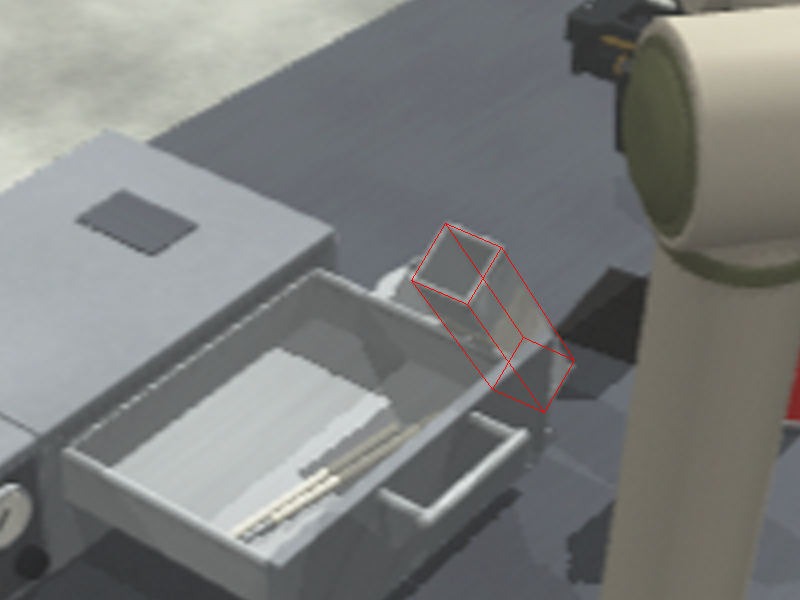

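View pics/z16t.png

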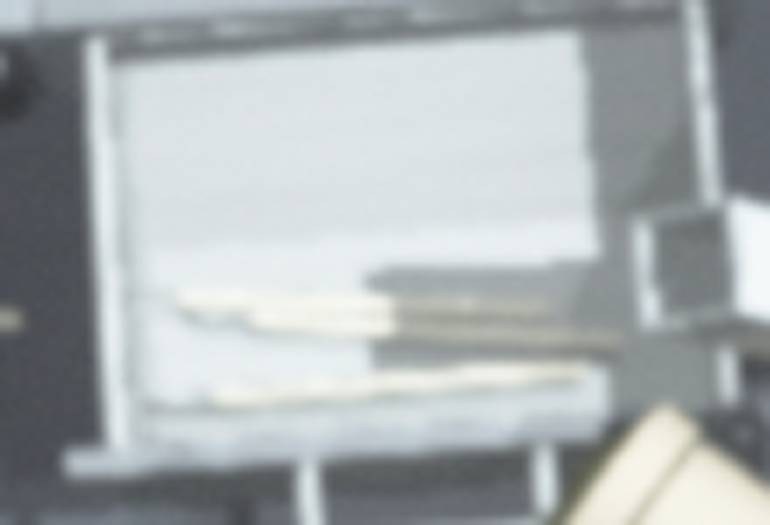

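```bash
python3 - <<'E'
from h import *
E=leanE(np.radians(33),LX);E[2]=.8;T=np.radians(34.7)
P,q=top_pose(E,T); a=av(T)
env.set_gripper(88,22)
env.goto(P+a*100+[-30,20,100],mk(ex,-av(np.radians(10))))
env.servo_line(P+a*90,q,vel=120)
print(env.servo_line(P,vel=60,threshold=5));s=env.sense();print(s["tool_pos"]-P,np.round(s["contact_force"],1))
env.set_gripper(45);s=env.sense();print(s["grip_width"],np.round(s["contact_force"],1))
P2,q2=top_pose(E+[0,0,25],np.radians(33));env.servo_line(P2,q2,vel=40)
P2,q2=top_pose(E+[0,0,50],np.radians(20));env.servo_line(P2,q2,vel=60)
P2,q2=top_pose(E+[0,0,60],0);env.servo_line(P2,q2,vel=60)
s=env.sense();print(s["grip_width"],np.round(s["contact_force"],1),s["clock"])
look(17,scr=(200,90,200,150,4))
E
```

```text
False
[0.12161177 0.15941408 0.28818643] [0.4 0.7 0.2]
55.800601467132076 [-0.1  0.3  0.7]
55.857855118565716 [-0.  -0.9 -3.6] 84.8667
```

View pics/s17.png

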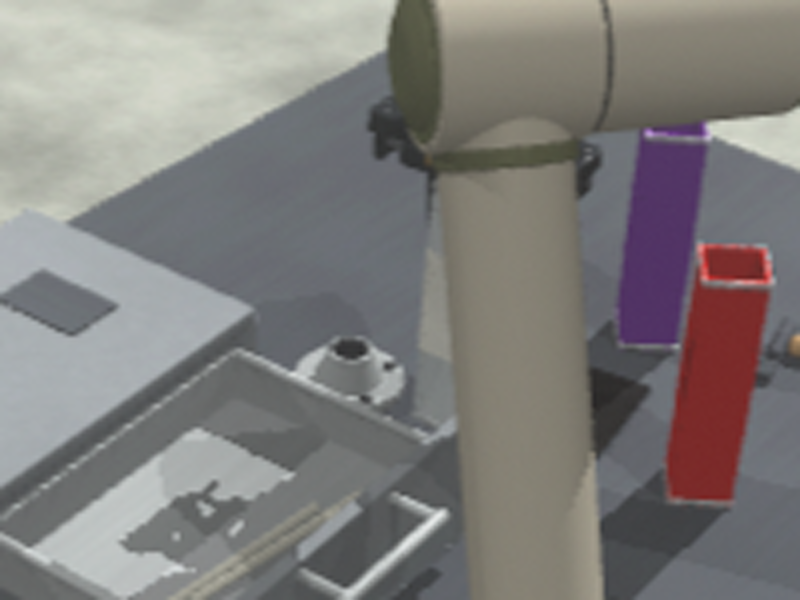

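```bash
python3 - <<'E'
from h import *
yw=.15;q=mk([np.cos(yw),np.sin(yw),0],[0,0,-1]);X,Y=538,-408
env.servo_line([X,Y,250],q,vel=120)
env.servo_line([X,Y,203],vel=60)
env.pause(.2)
r=env.servo_line([X,Y,184],vel=12,threshold=2.5);env.pause(.2);s=env.sense();print(r,np.round(s["contact_force"],1),s["tool_pos"])
look(18,tc=(320,150,130,120,5),scr=(270,90,130,120,5))
E
```

```text
True [-0.5  0.5  6.4] [ 537.99532268 -407.95835741  186.23417626]
```

View pics/s18.png

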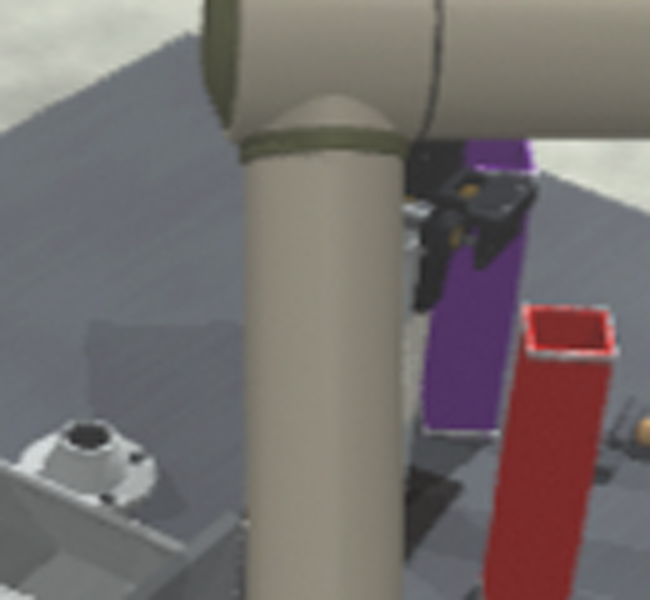

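View pics/t18.png

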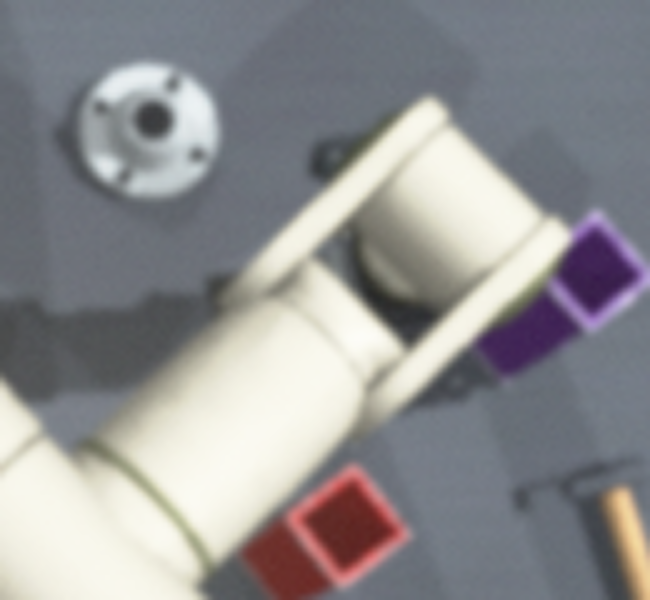

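```bash
python3 - <<'E'
from h import *
p=env.sense()["tool_pos"]
env.set_gripper(59);env.pause(.4);s=env.sense();print(np.round(s["contact_force"],1))
env.set_gripper(88);env.pause(.2)
print(env.servo_line(p+[0,0,100],vel=50,threshold=4))
env.servo_line(p+[0,0,140],vel=120)
env.goto([300,100,380],mk(ex,[0,0,-1]))
look(19,tc=(330,150,130,120,5),scr=(290,100,110,115,5))
print(env.sense()["clock"])
E
```

```text
[-0.5 -0.4  0.4]
False
95.3417
```

View pics/s19.png

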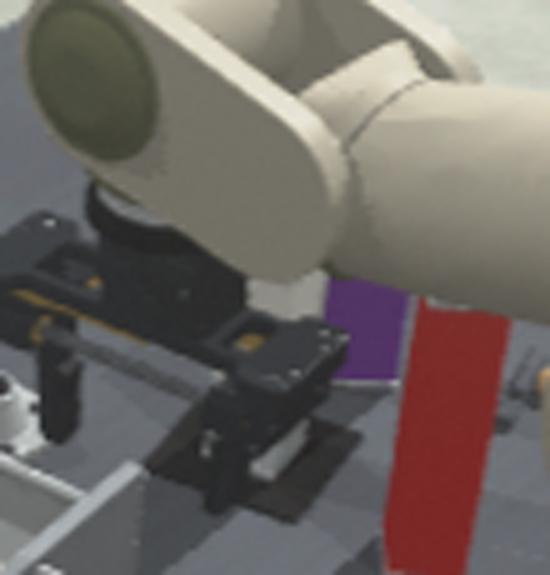

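View pics/t19.png

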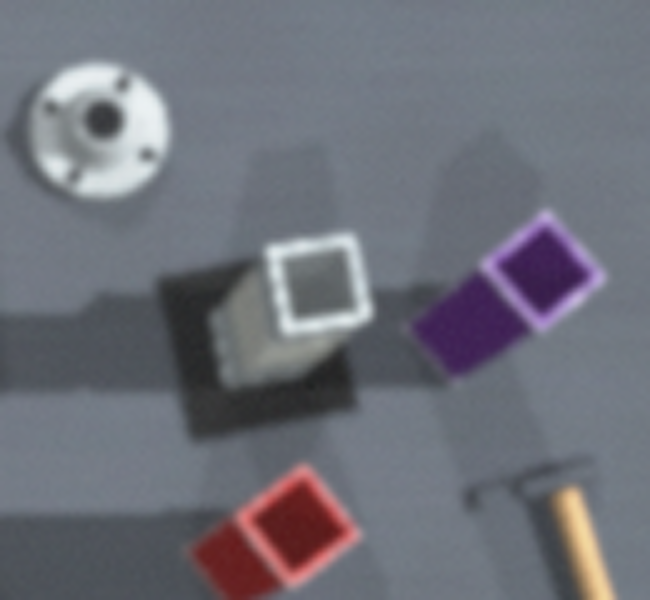

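```bash
python3 - <<'E'
from h import *
env.goto([330,-120,380],mk(ex,[0,0,-1]))
look(20,tc=(140,190,120,80,6),scr=(120,250,160,110,5))
E
```

```text
(no output)
```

View pics/s20.png

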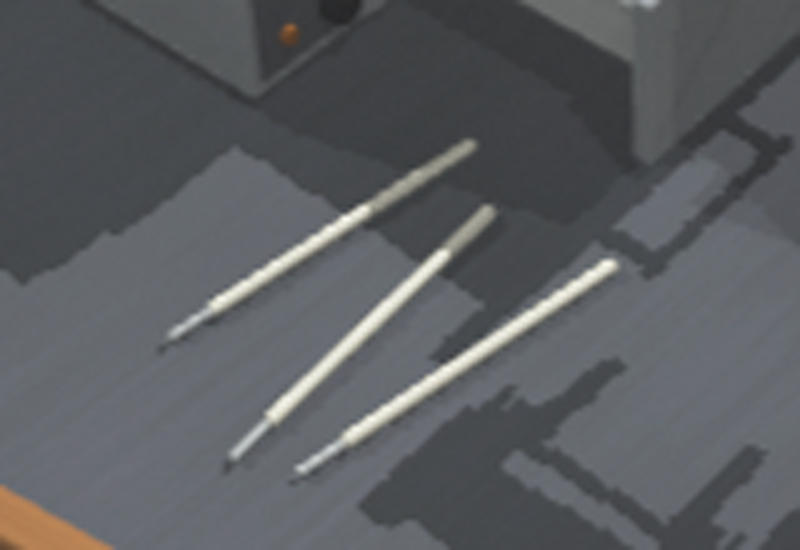

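View pics/t20.png

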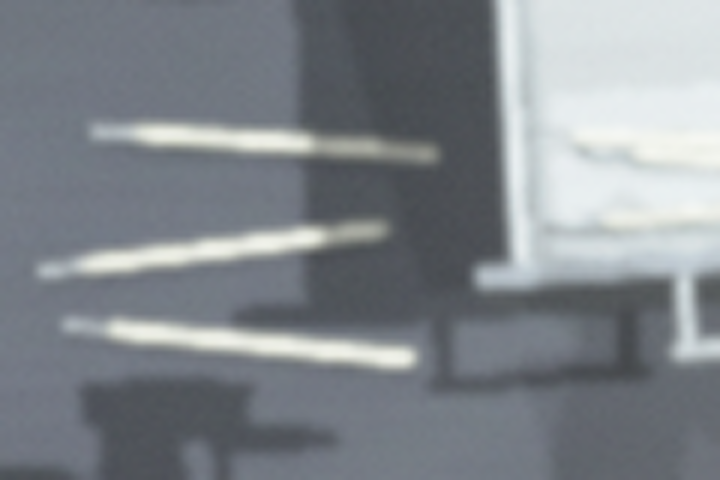

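```bash
python3 - <<'E'
from h import *
D=[((90,130),(440,154),(160,347),(477,144)),((37,270),(388,228),(228,463),(492,208)),((62,323),(417,357),(295,475),(617,262))]
t=lambda u:S1(*u,6,140,190);s=lambda u:S1(*u,5,120,250)
for a,b,c,d in D:
    P=onz("top",t(a),4);Q=onz("top",t(b),4);m=(P+Q)/2;v=P-Q
    P2=onz("side",s(c),4);Q2=onz("side",s(d),4)
    print("top",np.round(m[:2],1),round(np.linalg.norm(v),1),round(np.arctan2(-v[0],v[1]),3),"side",np.round((P2+Q2)[:2]/2,1),round(np.linalg.norm(P2-Q2),1),"tri",np.round(tri(s(c),t(a))[0],0),np.round(tri(s(d),t(b))[0],0))
E
```

```text
top [568.7 357.1] 228.2 -0.081 side [563.  363.2] 233.6 tri [581. 474.  -7.] [559. 243.  -2.]
top [499.1 389.1] 227.1 0.11 side [494.7 392.6] 230.2 tri [487. 504.  -4.] [511. 276.   0.]
top [440.1 370.4] 229.6 -0.105 side [435.  373.7] 229.9 tri [452. 486.  -2.] [427. 256.  -2.]
```

```bash
cat > pick.py <<'E'
from h import *
def jaw(psi): return np.array([np.cos(psi),np.sin(psi),0])
def pick(x,y,psi,N=7):
    q=mk(jaw(psi),[0,0,-1]);env.set_gripper(32,N)
    env.goto([x,y,170],q)
    r=env.servo_line([x,y,1.5],vel=90,threshold=5)
    s=env.sense();print("down",r,np.round(s["tool_pos"],1))
    if r: env.servo_line(s["tool_pos"]+[0,0,1.5],vel=20)
    env.set_gripper(3);s=env.sense();print("grip",round(s["grip_width"],2),np.round(s["contact_force"],1),np.round(s["tool_pos"],1))
    env.servo_line([x,y,200],vel=150);s=env.sense();print("lift",round(s["grip_width"],2),round(s["clock"],1))
    return s["grip_width"]
def place(xf,yl,z,op=13):
    q=mk(ex,[0,0,-1]);P=loc(-220+xf,yl,0)
    env.goto(P+[0,0,200],q)
    env.servo_line(P+[0,0,z+25],vel=120)
    r=env.servo_line(P+[0,0,z],vel=30,threshold=3);s=env.sense();print("place",r,np.round(s["tool_pos"],1))
    if r: env.servo_line(s["tool_pos"]+[0,0,1],vel=20)
    env.set_gripper(op);env.pause(.2)
    env.servo_line(P+[0,0,200],vel=120)
E
python3 - <<'E'
from pick import *
f=lambda u:S1(*u,7,210,170)
for a,b in (((180,300),(545,305)),((215,315),(620,345)),((215,400),(585,370))):
    for c in(a,b):
        L=onz("top",f(c),84)-np.r_[OV,0];print(np.round([L@ex+220,L@ey]),end=" ")
    print()
for p,psi in(((567.5,358.5),-.081),((498,390),.11),((439,371),-.105)):
    for z in(170,1.5): j=env.ik(np.array([*p,z]),mk(jaw(psi),[0,0,-1]));print(None if j is None else np.round(j,2))
for xf,z in((126,83),(97,91),(160,98)): print(np.round(env.ik(loc(-220+xf,0,z),mk(ex,[0,0,-1])),2))
pick(567.5,358.5,-.081)
E
```

```text
[ 89. 127.] [ 71. -66.] 
[ 79. 109.] [  47. -104.] 
[ 34. 112.] [ 35. -85.] 
[ 0.39  0.64  1.03 -0.    1.47  0.47]
[ 0.39  0.82  1.21 -0.    1.12  0.47]
[ 0.48  0.58  1.16 -0.    1.4   0.37]
[ 0.48  0.76  1.34 -0.    1.04  0.37]
[ 0.5   0.48  1.34 -0.    1.32  0.6 ]
[ 0.5   0.69  1.52 -0.    0.93  0.6 ]
[-0.15  0.61  1.37 -0.    1.15 -0.22]
[-0.17  0.56  1.45 -0.    1.13 -0.23]
[-0.14  0.65  1.25 -0.    1.24 -0.21]
down False [567.7 358.6   1.9]
grip 8.27 [ 0.  -0.6  0.7] [567.5 358.5   1.6]
lift 8.38 103.3
```

```bash
python3 - <<'E'
from pick import *
place(126,0,82.5)
print(env.sense()["clock"])
env.goto([330,100,330],mk(ex,[0,0,-1]))
look(21,tc=(130,160,200,110,4),scr=(120,170,200,150,4))
E
```

```text
place False [599.8  25.3  82.7]
108.1
```

View pics/t21.png

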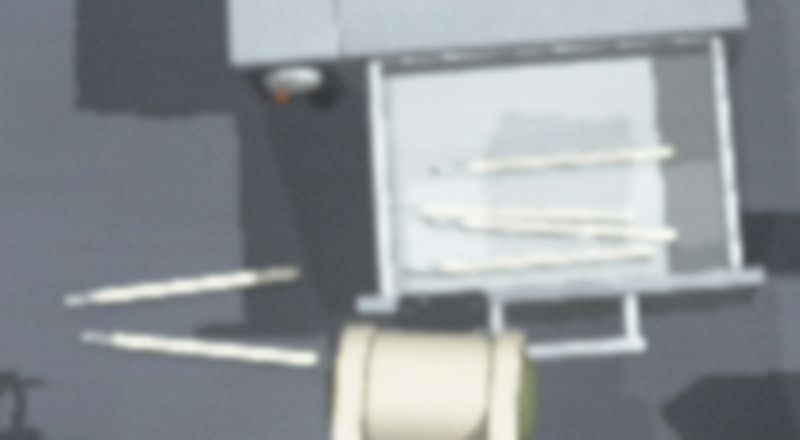

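View pics/s21.png

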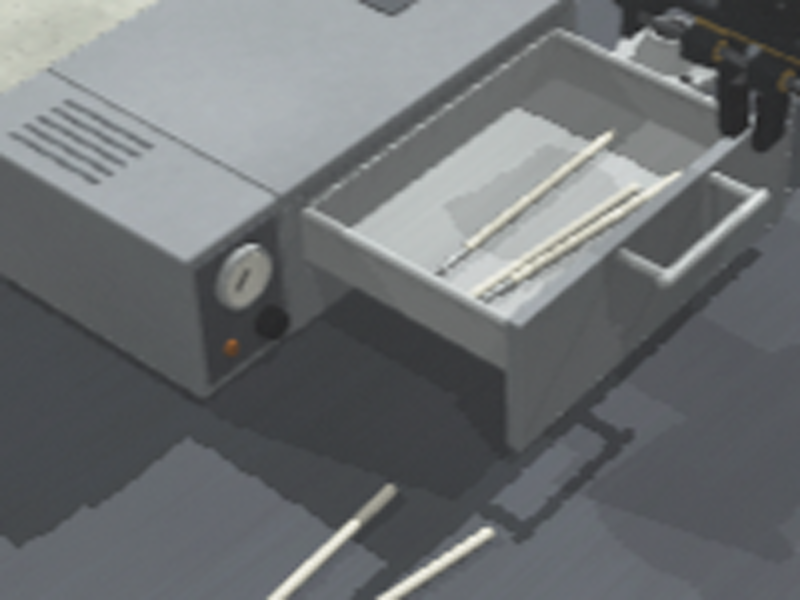

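```bash
python3 - <<'E'
from pick import *
if pick(498,390,.11)>6: place(156,0,97.5)
if pick(439,371,-.105)>6:
    pass
look(22,tc=(130,160,200,110,4),scr=(120,170,200,150,4))
E
```

```text
down False [498.2 390.1   1.9]
grip 8.24 [-0.1 -0.1  1. ] [498.  390.    1.6]
lift 8.19 115.2
place False [629.7  27.3  97.7]
down False [439.2 371.1   1.9]
grip 8.46 [-0.1 -1.2  1.2] [439.  371.    1.6]
lift 8.11 125.8
```

View pics/t22.png

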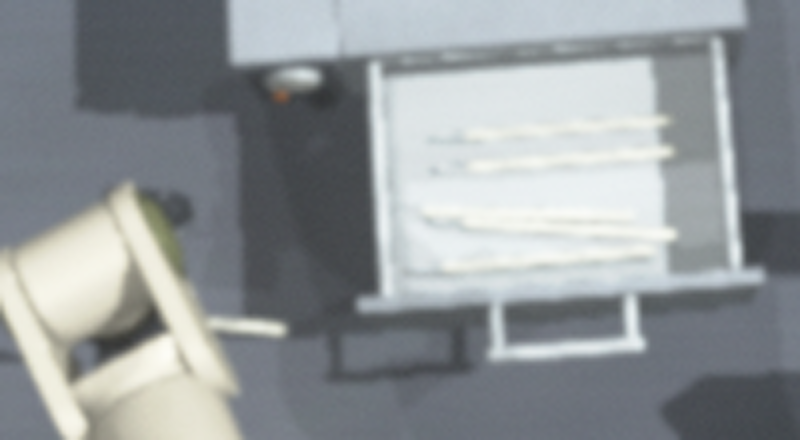

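View pics/s22.png

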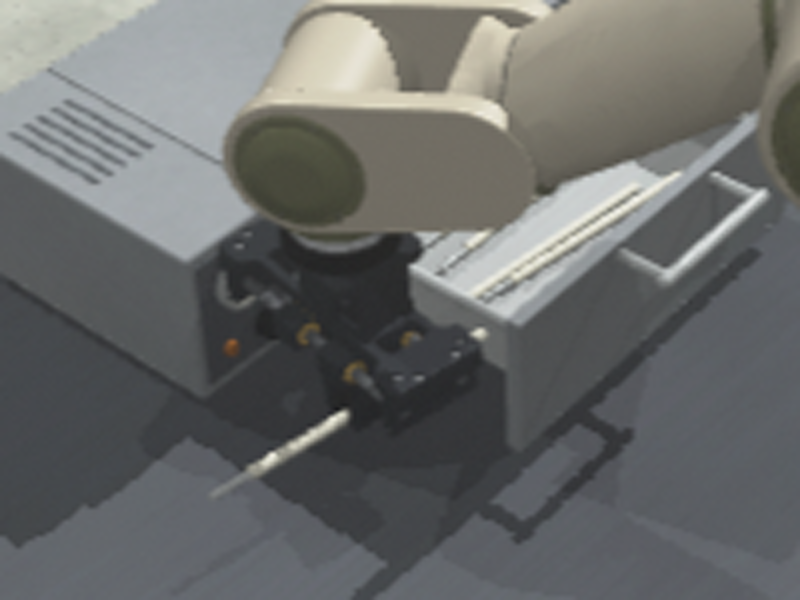

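```bash
python3 - <<'E'
from pick import *
place(184,0,98)
s=env.sense();print(np.round(s["contact_force"],1),s["clock"])
env.goto([330,100,330],mk(ex,[0,0,-1]))
look(23,tc=(130,100,200,150,4),scr=(120,130,200,150,4))
E
```

```text
place False [657.7  29.1  98.2]
[ 0.3  0.1 -0.3] 130.6833
```

View pics/t23.png

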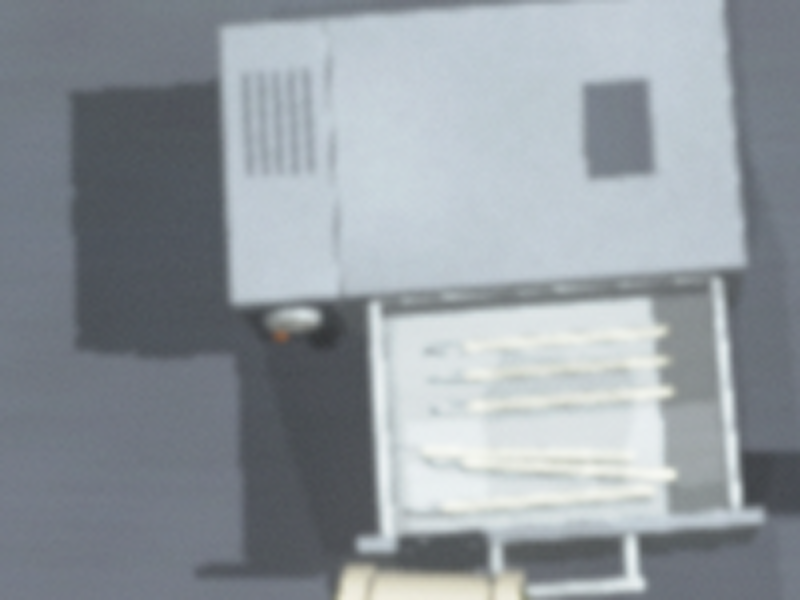

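View pics/s23.png

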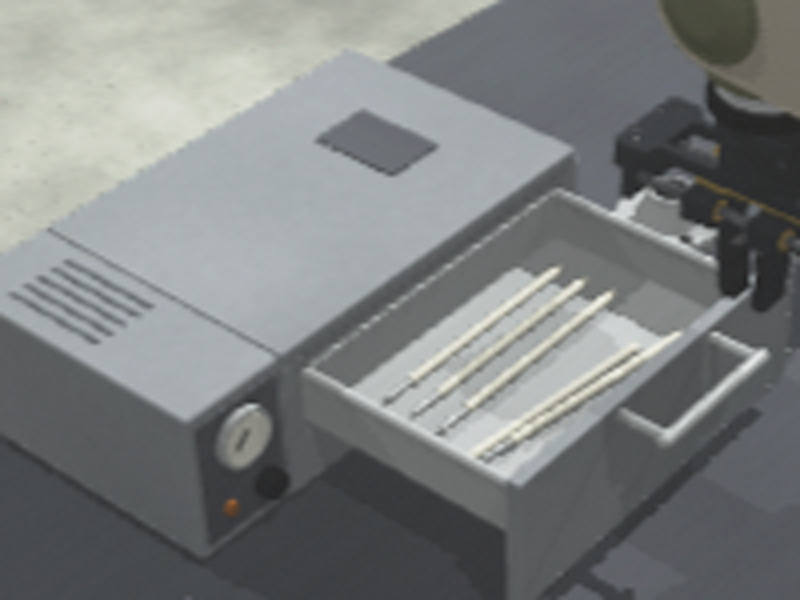

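```bash
python3 - <<'E'
from h import *
q=mk(ex,[0,0,-1]);H=np.array([415.3,13.8,129.5])
env.set_gripper(36,20)
env.goto(H+[0,0,120],q)
print(env.servo_line(H,vel=100,threshold=8))
env.set_gripper(5);s=env.sense();p0=s["tool_pos"];print(s["grip_width"],p0)
print(env.servo_line(p0+ex*210,vel=70,threshold=30));s=env.sense();print((s["tool_pos"]-p0)@ex,np.round(s["contact_force"],1))
for k in range(4):
    p=env.sense()["tool_pos"];r=env.servo_line(p+ex*6,vel=12,threshold=25);env.pause(.1)
    s=env.sense();print(r,round((s["tool_pos"]-p0)@ex,2),np.round(s["contact_force"],1))
    if r: break
print(s["clock"])
E
```

```text
False
11.290967999800094 [415.30046434  13.77621981 129.61047092]
False
210.50284173866532 [-1.6 -4.6  3.8]
False 216.9 [ 2.2 -2.4  2.1]
False 219.99 [-17.1  -5.9  10.3]
False 220.0 [-33.3  -7.6  18.7]
False 220.02 [-32.6  -7.4  19.3]
140.7083
```

```bash
python3 - <<'E'
from h import *
p=env.sense()["tool_pos"]
env.servo_line(p-ex*0.0,vel=10); env.pause(.2);print(np.round(env.sense()["contact_force"],1))
env.set_gripper(30);p=env.sense()["tool_pos"];print(p)
env.servo_line(p+[0,0,120],vel=100)
env.goto([330,150,380],mk(ex,[0,0,-1]))
look(24,tc=(130,80,330,220,2.4),scr=(100,90,300,220,2.6))
print(env.sense()["clock"])
E
```

```text
[-3.  -4.6  5.8]
[634.91524631  27.87542466 129.14460421]
144.9
```

View pics/t24.png

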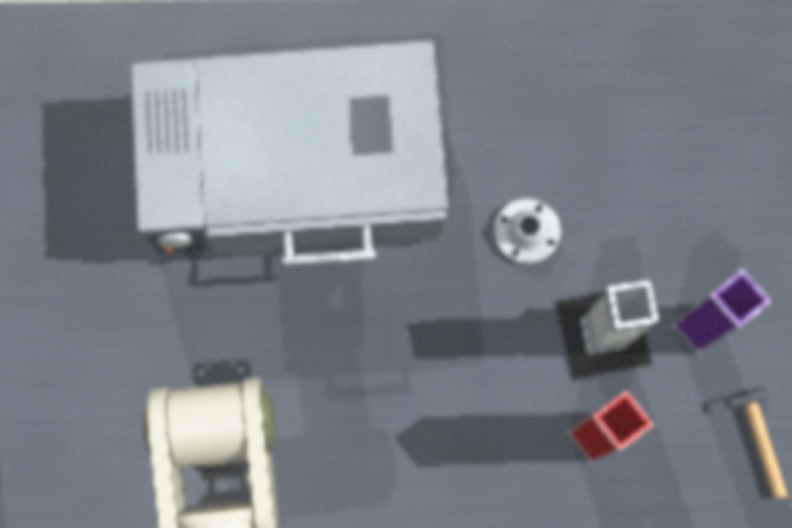

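View pics/s24.png

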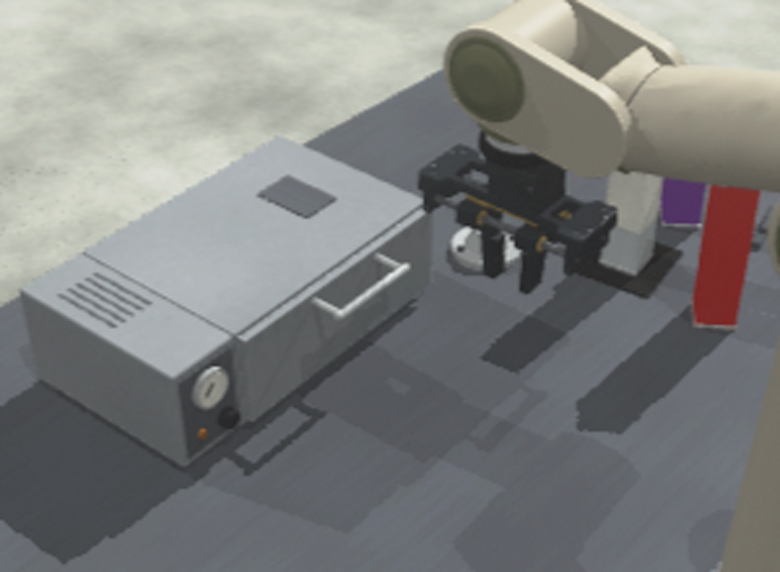

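```bash
python3 - <<'E'
from rig import env
print(env.hand_in())
E
```

```text
the job is handed in; nothing more can be done
None
```

The job is done and handed in at about 145 s of the 210 s allowed. All six electrodes are in the drying oven: three from the tin and three loose ones from the bench. The empty tin is back on its mat.

**What I did**
- I pulled the tray out to its stop, then tipped the tin until it rested by itself on the right-hand rim with its foot on the bench, and let go.
- I took the tin again below the middle and raised its foot. The electrodes stuck part-way out with their ends on the tray floor, so I moved the tilted tin in over the tray and back twice until they lay flat.
- I rested the tin on the rim once more, took it from above and stood it upright on the mat.
- I laid the loose electrodes in the tray one by one. Two were let go about 15 mm above the floor, because the gripper's body would otherwise have touched the oven.
- I pushed the tray home to its stop.

**Last checks**
- **Tray:** it travelled 220.0 mm on the way in and then stopped against about 33 N, so it is fully home. Opening the fingers did not move it.
- **Electrodes:** the pictures before closing showed six lying flat in the tray and none left on the bench.
- **Tin:** the last top picture shows it upright on the mat, and the one taken when it was set down shows it empty. Its weight dropped by about 1 N, which fits three electrodes (nominally 1.2 N).
- **Bystanders:** the flange and hammer look unmoved. The brush was outside the last close-up, but the arm never went near it.
- **Grip forces:** the grip was set to at most 26 N on the tin and 7 N on the electrodes.

**What disagreed**
- The side camera was about 5 mm off from the top camera and from touch, so I relied on the top camera and contact.
- My first oven position was about 6 mm off, and the tray stop corrected it.

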